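# Hitch the pot carrier and load the paint pots

## Robot

A 6-joint arm with a two-finger parallel gripper is mounted at the origin on the work surface. World frame = base frame: x ahead of the robot, y to its left, z up, the work surface at z = 0. Lengths are in m, angles in rad, forces in N, time in s.
With the tool pointing down it reaches from about 0.4 to 0.825 m from the base axis. Payload 7 kg.
Tool frame: the origin (TCP) lies on the centre line of the jaws, within the pads' length; the fingertips stand 11 mm ahead of it and the grasp point (between the pads) lies 8 mm behind it; z points along the fingers, y is the direction in which the jaws open and shut (so a half turn about z gives the same grasp; the last joint's range is limited). The gripper opens to 88 mm and grips with 3 to 60 N. Pads are 19 mm wide; open, the fingers measure 130 mm over their backs; the gripper's body (78 mm by 193 mm) begins 47 mm behind the grasp point.
Start: joints at [1.557, 0.359, 0.012, 0, -1.224, -0.288], TCP at [0.201, 0.644, 0.238] pointing down, gripper open.
Joint ranges: [-3.07, 3.07], [-1.43, 2.12], [-1.02, 1.25], [-3.03, 1.67], [-3.05, -0], [-3.03, 3.03]. Speed limits (rad/s): [2.39, 2.39, 3.01, 3.14, 3.14, 3.14].

## Interface

Orientations are given as [roll, pitch, yaw] about the fixed x, y, z axes, in that order (R = Rz(yaw) Ry(pitch) Rx(roll)).
In Python, from station import * gives the robot as it stands.
- The arm moves only by the tool play_rows, never from a script. Its argument "targets" is a list of rows, each a list of 7 numbers: the turn, a rotation vector about the world's x, y, z in rad, then the shift along the world's x, y, z in m, then the opening, from 0 (shut) to 1 (fully open). A call has 1 to 12 rows; each row shifts and turns the pose as measured when the row begins; what a row does not reach is not made up. A row lasts 1/8 s, in which the tool goes at most 62.5 mm and 10.7 degrees, less where a joint would pass 70% of its speed; a pose out of reach is approached as far as the arm can. A call is refused whole if a number of a shift passes 0.0625 or a number of a turn 0.188, either way. A call with a gripper value outside its range is refused whole. The fingers move at their own pace and stop on an object; "grip_force" is the grip in N (left out, the last holds). Time passes only in rows, so rows that do not move let the fingers close. It gives the time, the measured TCP pose, the force and the opening at its end, in the units of the state.
- get_state(): the state, without advancing time (a new reading comes with each control period).
- grab_frame(name): name is "side" or "top"; returns (picture, depth): 420x560x3 uint8, blue, green, red; 420x560 float32, m along the optical axis (not along the pixel's ray), 0 where there is no reading.
- camera_params(name): a dict with "camera_matrix" (3x3 intrinsics, pixels), "extrinsics" (4x4, takes a point from world to camera coordinates). Camera axes: x right, y up, looking along -z (the intrinsics and any distortion apply to the point x, -y, -z); pixel columns grow to the right and rows downward; lengths in m; the calibration is good to about 2 mm. A picture is of the moment at which its call begins. camera_params takes no time and is no camera call.
- job_done(): hands the job in, once; it reports no verdict.
The state is a dict: "t": time; "q": joint angles; "qd": joint speeds; "joint_efforts": joint torques, N m; "eef_pos": TCP position; "ee_rot": TCP orientation; "force": force on the tool from outside, world axes, zero at the start; "moment": the same for the moment, N m; "width": finger opening in m.
Only numpy, scipy, OpenCV 4.12 (cv2) and the standard library are available. Lean on these libraries where they do the work, as an engineer would, in place of code of your own. Each camera call takes 0.05 s, during which the arm holds its last target.

## Task

Set up the paint pots for the mural painters: gently lower the pot carrier onto the ball of the bench stand until it sits down flat, then press its red latch lever fully down to lock it. Put every small lidded paint pot that is on the table upright into the locked carrier, one to a cell and right down on its floor, and last swing the orange keeper bar over until it is fully down on the lids. Leave the other things on the table where they are.

Things in the scene. Friction and masses are not known exactly. Their poses are not given: they have to be found in the camera images.
- stand: Steel bench ball stand, bolted down (never moves during the job): foot plate 150 x 110 x 10 mm, grey column 44 mm across, green flange 92 mm across with its top 60 mm above the table, then a 14 mm neck and a 32 mm steel ball (top 103 mm above the table). Origin on the table under the ball; z up.
- ball (a point): Centre of the stand's steel ball, 87 mm above the table.
- carrier: Pot carrier (blue tray on a grey socket), 0.75 kg, loose; stands upright on the table at the start. Origin at the middle of its underside; z up, y along its length, x across. Heights: base plate 84 x 84 mm, 0 to 8 mm; socket cup, bore 36 mm, 46 deep; tray 58 x 231 mm, 46 to 68, with four open cells; two cheeks 20 mm wide at the middle, x = +-27.5, up to 88. It may face any way round on the ball.
- carrier_grip (a point): Best point to grip the carrier from above: on its mid-line, 74 mm above its underside, between the flat outer faces of the two cheeks, 58 mm apart (grip across the carrier's x, at y = 0). Axes those of the carrier. Seated, its base plate rests flat on the stand's flange, its underside 60 mm above the table.
- socket (a point): Centre of the carrier's socket, on its mid-line 27 mm above its underside (47 mm below carrier_grip); axes those of the carrier. It coincides with ball when the carrier is seated, with up to 3 mm of side play.
- cell0 (a point): Centre of the floor of carrier cell 0, 52 mm above the carrier's underside (22 mm below carrier_grip), at y = -84 mm; axes those of the carrier. The cell is 52 mm wide (x), 53 mm long (y) and 16 mm deep, walls 3 mm. A pot in it has its centre 20 mm above this point. Neighbouring pots leave no finger room along y: grip across x.
- cell1 (a point): Centre of the floor of carrier cell 1, 52 mm above the carrier's underside (22 mm below carrier_grip), at y = -28 mm; axes those of the carrier. The cell is 52 mm wide (x), 53 mm long (y) and 16 mm deep, walls 3 mm. A pot in it has its centre 20 mm above this point. Neighbouring pots leave no finger room along y: grip across x.
- cell2 (a point): Centre of the floor of carrier cell 2, 52 mm above the carrier's underside (22 mm below carrier_grip), at y = 28 mm; axes those of the carrier. The cell is 52 mm wide (x), 53 mm long (y) and 16 mm deep, walls 3 mm. A pot in it has its centre 20 mm above this point. Neighbouring pots leave no finger room along y: grip across x.
- cell3 (a point): Centre of the floor of carrier cell 3, 52 mm above the carrier's underside (22 mm below carrier_grip), at y = 84 mm; axes those of the carrier. The cell is 52 mm wide (x), 53 mm long (y) and 16 mm deep, walls 3 mm. A pot in it has its centre 20 mm above this point. Neighbouring pots leave no finger room along y: grip across x.
- latch (a joint): Angle of the red latch lever (rad): about 0.55 to 0.9 at the start (handle slanting up), 0 = fully down, handle level, its pawl hooked under the ball. Stiff pivot: stays where it is left, about 0.15 N m to move. While it is down the ball cannot enter the socket. Its axis runs along the carrier's y through x = +34 mm, z = 48 mm on the carrier.
- latch_handle (a point): Point on the top face of the red latch handle, 50 mm out from its pivot axis. The handle is a flat bar 16 mm wide and 8 mm thick at y = +52 mm on the carrier; it reaches 70 mm out from the axis, towards the carrier's +x, slanting upward when open.
- keeper (a joint): Angle of the orange keeper bar (rad): about 2.6 to 2.95 at the start (laid back, away from the cells), 0 = down on the pots' lids. Stiff hinge: stays where it is left, about 0.09 N m to move. Its axis runs along the carrier's y through x = -36 mm, z = 99 mm on the carrier; the bar is 50 mm from it, 12 mm thick, and swings up and over towards the carrier's +x.
- keeper_grip (a point): Middle of the black sleeve (14 mm thick, 30 mm long, free to spin on the bar) that sticks out at the +y end of the keeper bar, at y = +151 mm on the carrier, clear of the tray, 50 mm from the hinge axis. Pinch it from above and carry it round the arc. At angle 0 it is at x = +14 mm, z = 99 mm on the carrier; the seated lids' tops are at 92 mm.
- pot1_mid (a point): Centre of a squat round paint pot, 46 mm across and 40 mm tall, about 0.1 kg, white foot, red above, lid closed; stands upright on the table at the start, z up. Three or four of the four pots are present.
- pot2_mid (a point): Centre of a squat round paint pot, 46 mm across and 40 mm tall, about 0.1 kg, white foot, yellow above, lid closed; stands upright on the table at the start, z up. Three or four of the four pots are present.
- pot3_mid (a point): Centre of a squat round paint pot, 46 mm across and 40 mm tall, about 0.1 kg, white foot, green above, lid closed; stands upright on the table at the start, z up. Three or four of the four pots are present.
- pot4_mid (a point): Centre of a squat round paint pot, 46 mm across and 40 mm tall, about 0.1 kg, white foot, violet above, lid closed; stands upright on the table at the start, z up. Three or four of the four pots are present.
- water_jar: Clear jar with a steel lid, 68 mm across, 85 mm tall. Not to be disturbed. Origin on its underside.
- glue: White glue bottle, 52 mm across, 120 mm tall. Not to be disturbed. Origin on its underside.
- tape: Roll of pale tape lying flat, 100 mm across, 38 mm tall. Not to be disturbed. Origin on its underside.
- scissors: Scissors with white handles, about 160 mm long. Not to be disturbed. Origin on its underside.
- phone: Black phone, 148 x 72 x 8 mm. Not to be disturbed. Origin on its underside.
- brush: Paint brush lying flat. Not to be disturbed. Origin on its underside.
There are look-alikes about, which are no part of the job. Of the things that look like the part that bears pot2_mid, the larger one is meant.

How it is judged:
By the outcome, as a careful person would: the job done as asked, in the order asked, and still so for the second after the job is handed in, with the robot touching nothing.
Of pot1, pot2, pot3, pot4 only 3 to 4 are there at a start; the rules pass over those that are not, and their reading is None.
At some moment in a run one of pot1, pot2, pot3, pot4 may be knocked a few centimetres aside while the robot is not near it.
It also fails if it takes over 192 s, if anything falls off the work surface, if the arm or the gripper's body presses on something with over 40 N, if the wrist force passes 120 N, or if a joint passes its speed limit or range.

## Working session

There is one attempt and no reset: what is moved stays moved. The work goes in short steps, Python scripts to look and compute and a tool call to move; the robot and the scene stay as the last step left them, time stands still between calls to the robot, and variables do not carry over. Pictures are saved under pics/ and viewed, and the job is handed in when it is done.

Besides the shell and the picture viewer there is one more tool, called after ">>>" by a JSON object that holds its "name" and its "arguments", one argument or row to a line. play_rows: Moves the arm, as the interface text tells. Its arguments: {"type":"object","properties":{"targets":{"type":"array","items":{"type":"array","items":{"type":"number"}}},"grip_force":{"type":"number"}},"required":["targets"]}

```bash
mkdir -p pics; ls; python3 - <<'E'
from station import *
import cv2,numpy as np
print(get_state())
for n in ("side","top"):
    p,d=grab_frame(n); cv2.imwrite(f"pics/{n}0.png",p); np.save(f"{n}0.npy",d)
    c=camera_params(n); print(n,c)
E
```

```text
pics
{'t': 0.0, 'q': array([ 1.55710421e+00,  3.59351016e-01,  1.10523755e-02, -3.57702751e-04,
       -1.22411619e+00, -2.88051115e-01]), 'qd': array([ 0.00050493, -0.00021693, -0.00188632, -0.00047585, -0.00033267,
        0.00146972]), 'joint_efforts': array([ 8.45148634e-05, -5.82722747e+01,  2.93042600e+01,  6.99670047e+00,
        6.81356833e-03, -1.50049505e-04]), 'eef_pos': array([0.20051307, 0.64402329, 0.2366417 ]), 'ee_rot': array([ 3.13994530e+00, -1.37424984e-04, -3.01864934e-01]), 'force': array([ 1.03866689,  0.3499407 , -0.30490681]), 'moment': array([-0.01162676, -0.01193764, -0.01767718]), 'width': 0.08764977160938331}
side {'camera_matrix': array([[387.62521524,   0.        , 276.67148222],
       [  0.        , 387.62521524, 212.58870177],
       [  0.        ,   0.        ,   1.        ]]), 'extrinsics': array([[-0.8680042 , -0.49650098,  0.00744921,  0.47690594],
       [ 0.36396137, -0.62594452,  0.68972862, -0.28297194],
       [-0.33778815,  0.60139856,  0.72402965, -0.95985245],
       [ 0.        ,  0.        ,  0.        ,  1.        ]])}
top {'camera_matrix': array([[530.86632579,   0.        , 282.33441165],
       [  0.        , 530.86632579, 202.56704391],
       [  0.        ,   0.        ,   1.        ]]), 'extrinsics': array([[ 1.84135274e-02, -9.99829901e-01, -1.05422260e-03,
        -5.17141158e-02],
       [ 9.82610231e-01,  1.79015291e-02,  1.84815230e-01,
        -5.64792000e-01],
       [-1.84764921e-01, -4.43899022e-03,  9.82772720e-01,
        -1.50077453e+00],
       [ 0.00000000e+00,  0.00000000e+00,  0.00000000e+00,
         1.00000000e+00]])}
```

View pics/side0.png

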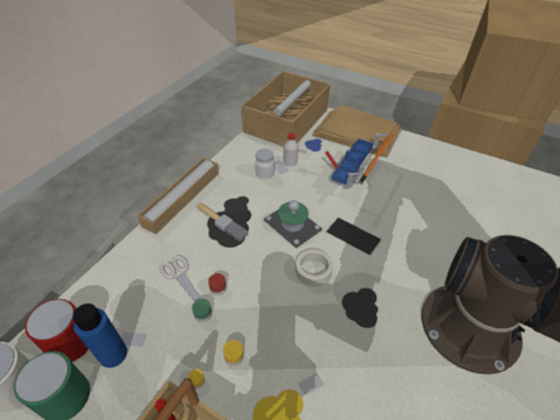

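View pics/top0.png

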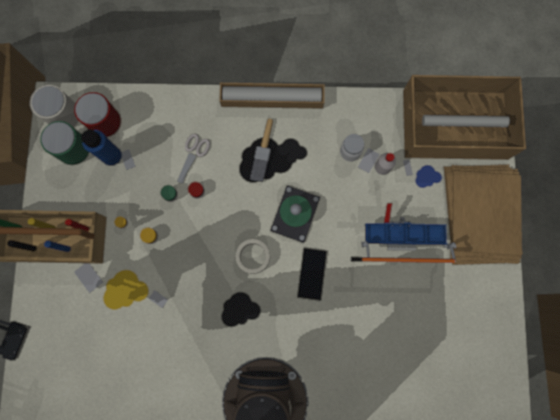

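```bash
cat > h.py <<'E'
from station import *
import cv2,numpy as np
CP={n:camera_params(n) for n in ("side","top")}
def proj(n,P):
    P=np.atleast_2d(P); E=CP[n]["extrinsics"];K=CP[n]["camera_matrix"]
    c=P@E[:3,:3].T+E[:3,3]; q=np.c_[c[:,0],-c[:,1],-c[:,2]]; u=q@K.T
    return u[:,:2]/u[:,2:]
def ray(n,u,v):
    E=CP[n]["extrinsics"];K=CP[n]["camera_matrix"];R=E[:3,:3]
    r=np.linalg.inv(K)@[u,v,1]; d=R.T@np.array([r[0],-r[1],-r[2]]); return -R.T@E[:3,3],d
def atz(n,u,v,z):
    o,d=ray(n,u,v); return o+d*(z-o[2])/d[2]
def atd(n,u,v,dep):
    o,d=ray(n,u,v); return o+d*dep
def tri(us,ut):
    A=[];b=[]
    o1,d1=ray("side",*us);o2,d2=ray("top",*ut)
    s=np.linalg.lstsq(np.c_[d1,-d2],o2-o1,rcond=None)[0]
    p,q=o1+s[0]*d1,o2+s[1]*d2
    return (p+q)/2,np.linalg.norm(p-q)
def cloud(n,d):
    h,w=d.shape;vv,uu=np.mgrid[:h,:w];E=CP[n]["extrinsics"];K=CP[n]["camera_matrix"]
    r=np.stack([uu,vv,np.ones_like(uu)],-1)@np.linalg.inv(K).T*d[...,None]
    c=np.stack([r[...,0],-r[...,1],-r[...,2]],-1)
    return (c-E[:3,3])@E[:3,:3]
def crop(img,u0,v0,u1,v1,s,f):
    c=cv2.resize(img[v0:v1,u0:u1],None,fx=s,fy=s,interpolation=cv2.INTER_CUBIC)
    for u in range((u0+9)//10*10,u1,10):
        cv2.line(c,((u-u0)*s,0),((u-u0)*s,5 if u%50 else 14),(255,0,255),1)
        if u%20==0: cv2.putText(c,str(u),((u-u0)*s,24),0,.4,(255,0,255),1)
    for v in range((v0+9)//10*10,v1,10):
        cv2.line(c,(0,(v-v0)*s),(5,(v-v0)*s),(255,0,255),1)
        if v%20==0: cv2.putText(c,str(v),(8,(v-v0)*s+4),0,.4,(255,0,255),1)
    cv2.imwrite(f,c)
E
python3 - <<'E'
from h import *
t=cv2.imread("pics/top0.png");s=cv2.imread("pics/side0.png")
crop(t,340,190,470,290,6,"pics/c_car_t.png")
crop(s,310,120,420,210,7,"pics/c_car_s.png")
crop(t,100,160,220,260,6,"pics/c_pots_t.png")
crop(t,240,170,350,250,7,"pics/c_st_t.png")
for n in("top",):
    d=np.load(n+"0.npy");C=cloud(n,d)
    print(np.isfinite(d).all(),(d==0).mean())
    m=(C[...,2]>.04)&(C[...,2]<.12)
    for name,(u,v) in dict(red=(197,190),green=(168,193),yel=(148,235),ysm=(121,222),ball=(295,210),tray=(400,234),flange=(300,222)).items(): print(name,C[v,u])
E
```

```text
True 0.0037627551020408163
red [0.60119081 0.21219401 0.040544  ]
green [0.59126632 0.29838164 0.03705753]
yel [0.4650844  0.34980805 0.03606155]
ysm [0.50269168 0.43309768 0.0314501 ]
ball [ 0.53604994 -0.07778402  0.09974103]
tray [ 0.47998565 -0.38454866  0.04758416]
flange [ 0.50798209 -0.09352168  0.06019698]
```

View pics/c_car_t.png

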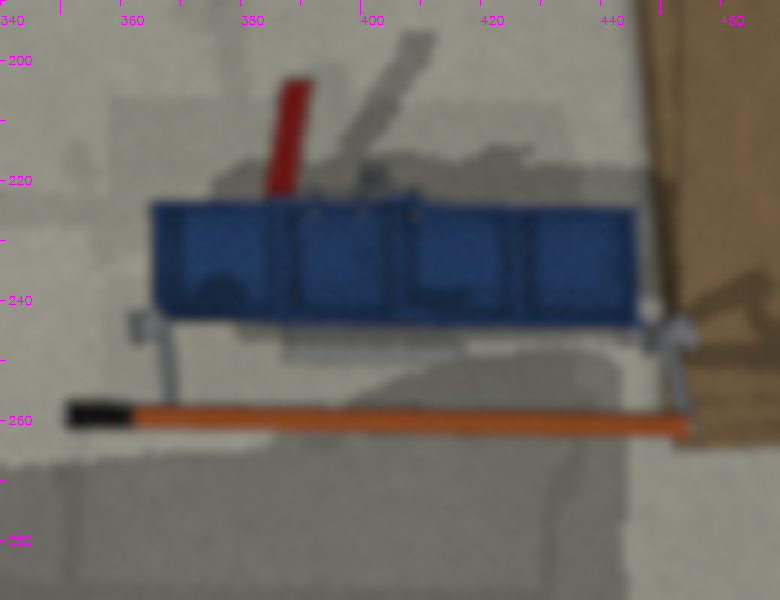

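View pics/c_car_s.png

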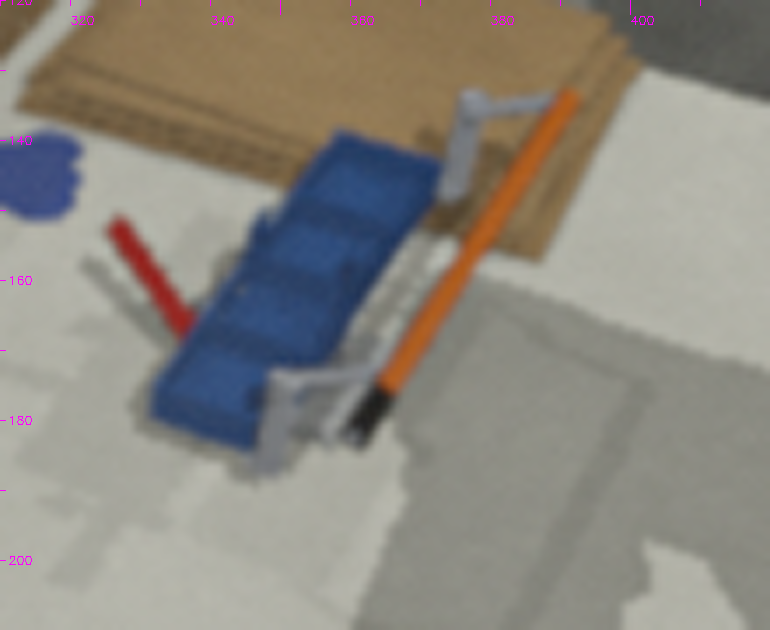

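View pics/c_pots_t.png

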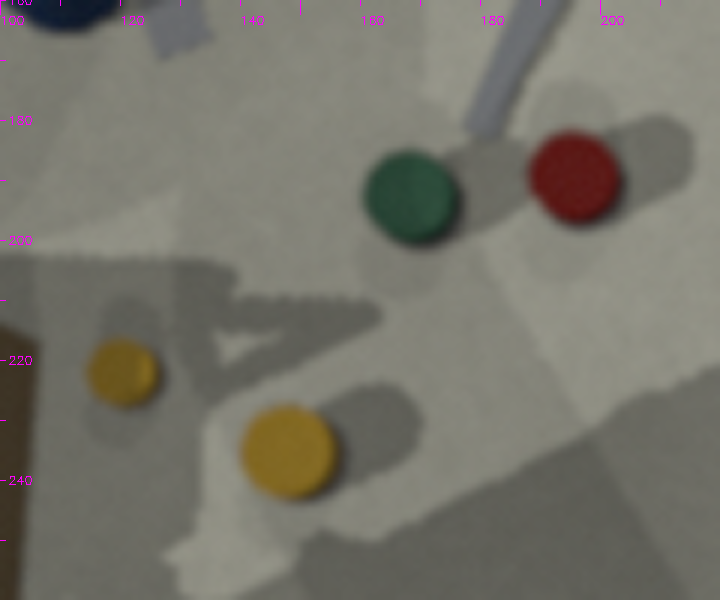

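View pics/c_st_t.png

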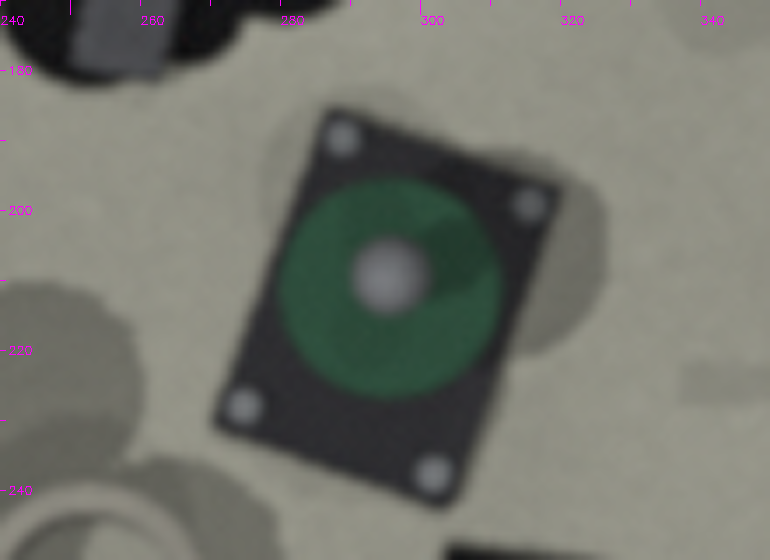

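```bash
cat > fit.py <<'E'
from h import *
from scipy.optimize import minimize
def hullmask(n,P,S=4):
    q=proj(n,P); m=np.zeros((420*S,560*S),np.uint8)
    cv2.fillConvexPoly(m,cv2.convexHull(np.round((q+.5)*S).astype(np.int32)),1)
    return m
def bluemask(img,S=4):
    b=cv2.resize(img,None,fx=S,fy=S,interpolation=cv2.INTER_LINEAR)
    h=cv2.cvtColor(b,cv2.COLOR_BGR2HSV)
    return ((h[...,0]>100)&(h[...,0]<125)&(h[...,1]>120)).astype(np.uint8)
def box(x,y,yaw,z0):
    P=np.array([[a*.029,b*.1155,z] for a in(-1,1) for b in(-1,1) for z in(z0+.046,z0+.068)])
    c,s=np.cos(yaw),np.sin(yaw)
    return P@np.array([[c,s,0],[-s,c,0],[0,0,1]])+[x,y,0]
def fitcar(imgs,x0,z0,rad=60):
    M={}
    for n,im in imgs.items():
        b=bluemask(im); k=hullmask(n,box(*x0,z0)); k=cv2.dilate(k,np.ones((rad,rad))); M[n]=b*k
    def cost(p):
        t=0
        for n in M:
            a=hullmask(n,box(*p,z0)); t+=1-(a&M[n]).sum()/max(1,(a|M[n]).sum())
        return t
    best=None
    s=np.array([[0,0,0],[.015,0,0],[0,.015,0],[0,0,.1]])+x0
    r=minimize(cost,x0,method="Nelder-Mead",options=dict(initial_simplex=s,xatol=1e-4,fatol=1e-4))
    r=minimize(cost,r.x,method="Nelder-Mead",options=dict(initial_simplex=r.x+np.array([[0,0,0],[.004,0,0],[0,.004,0],[0,0,.03]]),xatol=1e-4,fatol=1e-4))
    return r.x,r.fun
E
python3 - <<'E'
from fit import *
t=cv2.imread("pics/top0.png");s=cv2.imread("pics/side0.png")
x0=np.array(list(atz("top",405,233,.068)[:2])+[0.]);print(x0)
for im in ({"top":t},{"side":s},{"top":t,"side":s}): print(list(im),fitcar(im,x0,0))
for nm,u,v in (("red",195.5,189),("green",168,192.5),("yel",147.7,235)): print(nm,atz("top",u,v,.04))
print("flange",atz("top",295,211,.06),"ball",atz("top",295,209.3,.087))
C=cloud("top",np.load("top0.npy"))
for u in (370,390,410,430,445): print("bar",u,C[257:262,u].round(4).tolist())
print(C[258:261,356].round(4).tolist(),"latch",C[203:206,389].round(4).tolist(),C[220,386])
crop(t,0,290,60,400,6,"pics/g.png")
E
```

```text
[ 0.48044841 -0.39445069  0.        ]
['top'] (array([ 0.48187971, -0.39782758,  0.02136615]), np.float64(0.13561972650567355))
['side'] (array([ 0.47968362, -0.39757924,  0.03039681]), np.float64(0.21759386133187175))
['top', 'side'] (array([ 0.48037508, -0.39926403,  0.02129458]), np.float64(0.3565606952321596))
red [0.60425235 0.21687961 0.04      ]
green [0.59218034 0.29780829 0.04      ]
yel [0.46459254 0.34966749 0.04      ]
flange [ 0.54001832 -0.07861842  0.06      ] ball [ 0.54029358 -0.07800991  0.087     ]
bar 370 [[0.405, -0.2842, 0.1248], [0.4021, -0.2837, 0.1272], [0.3992, -0.2834, 0.1293], [0.397, -0.2845, 0.1224], [0.3943, -0.2844, 0.1226]]
bar 390 [[0.4173, -0.3645, -0.0036], [0.4031, -0.3383, 0.1273], [0.4001, -0.3377, 0.1298], [0.3975, -0.3378, 0.1292], [0.3953, -0.3391, 0.1226]]
bar 410 [[0.2786, -0.0483, 1.5792], [0.404, -0.3926, 0.1282], [0.4011, -0.392, 0.1305], [0.3983, -0.3918, 0.131], [0.3962, -0.3936, 0.1232]]
bar 430 [[0.419, -0.4823, 0.0007], [0.4054, -0.4485, 0.1232], [0.402, -0.4463, 0.1308], [0.3993, -0.446, 0.1315], [0.3964, -0.4455, 0.1332]]
bar 445 [[0.4201, -0.5274, -0.0014], [0.4061, -0.4892, 0.1243], [0.4029, -0.4875, 0.1296], [0.4001, -0.4873, 0.1299], [0.3974, -0.4872, 0.1298]]
[[0.4014, -0.2456, 0.1267], [0.3984, -0.2451, 0.1305], [0.3958, -0.2453, 0.1286]] latch [[0.5609, -0.3438, 0.1004], [0.5566, -0.3423, 0.1078], [0.5557, -0.3443, 0.0973]] [ 0.51864659 -0.34254796  0.05845126]
```

View pics/g.png

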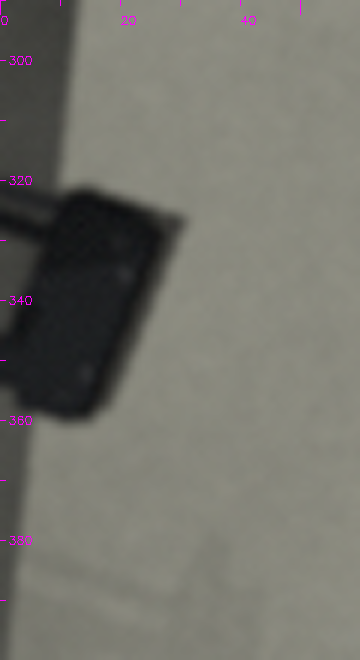

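```bash
python3 - <<'E'
from fit import *
t=cv2.imread("pics/top0.png");s=cv2.imread("pics/side0.png")
for q in ((365,223.5),(444.7,224.8),(444.6,244.2),(365.8,243)): print(atz("top",*q,.068))
a=atz("top",351,259,.124);b=atz("top",453,261.3,.124);print(a,b,np.arctan2(a[1]-b[1],a[0]-b[0])-np.pi/2, np.linalg.norm(a-b))
for n,im,r in(("top",t,(340,190,470,290,6)),("side",s,(310,120,420,210,7))):
    o=im.copy(); S=6
    o=cv2.resize(im,None,fx=S,fy=S,interpolation=cv2.INTER_CUBIC)
    for p,c in (((.4815,-.3978,.022),(0,255,255)),):
        for z in(.068,.046):
            B=box(*p,0);Q=proj(n,B[np.isclose(B[:,2],z)])[[0,1,3,2]]
            cv2.polylines(o,[np.round((Q+.5)*S).astype(int)],True,c,1)
    u0,v0,u1,v1,_=r; cv2.imwrite(f"pics/ov_{n}.png",o[v0*S:v1*S,u0*S:u1*S])
E
```

```text
[ 0.50585745 -0.28017093  0.068     ]
[ 0.50626373 -0.50904105  0.068     ]
[ 0.45031953 -0.50662726  0.068     ]
[ 0.4496422  -0.28187201  0.068     ]
[ 0.39866236 -0.23229467  0.124     ] [ 0.39749939 -0.51079373  0.124     ] -0.00417581235934561 0.27850148850916534
```

View pics/ov_top.png

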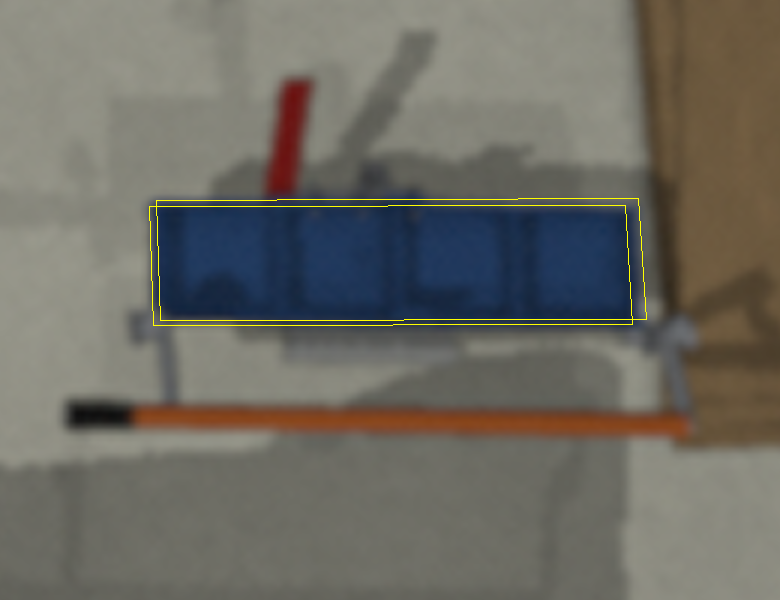

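View pics/ov_side.png

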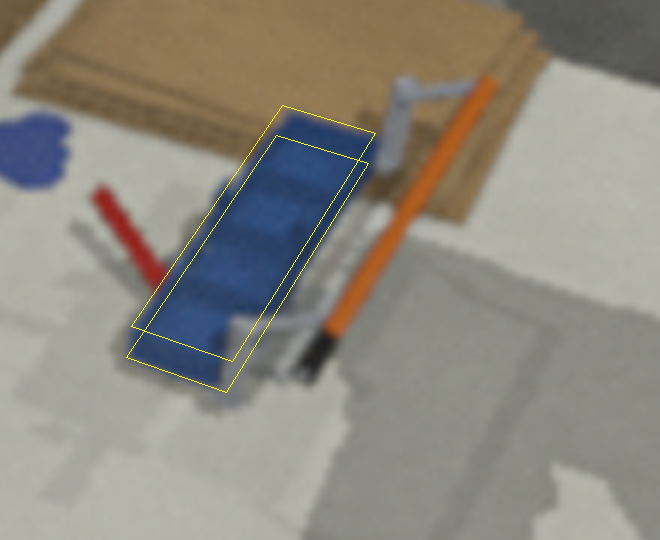

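```bash
python3 - <<'E'
from fit import *
t=cv2.imread("pics/top0.png");s=cv2.imread("pics/side0.png")
for n,im,r in(("top",t,(340,190,470,290,6)),("side",s,(310,120,420,210,7))):
    S=6
    o=cv2.resize(im,None,fx=S,fy=S,interpolation=cv2.INTER_CUBIC)
    for p,c in (((.478,-.395,.0),(0,255,255)),):
        for z in(.068,.046):
            B=box(*p,0);Q=proj(n,B[np.isclose(B[:,2],z)])[[0,1,3,2]]
            cv2.polylines(o,[np.round((Q+.5)*S).astype(int)],True,c,1)
        for x in(-.0275,.0275):
            for y in (-.01,.01):
                Q=proj(n,[[p[0]+x,p[1]+y,.068],[p[0]+x,p[1]+y,.088]]);cv2.polylines(o,[np.round((Q+.5)*S).astype(int)],False,(0,255,0),1)
    u0,v0,u1,v1,_=r; cv2.imwrite(f"pics/ov_{n}2.png",o[v0*S:v1*S,u0*S:u1*S])
E
```

```text
(no output)
```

View pics/ov_top2.png

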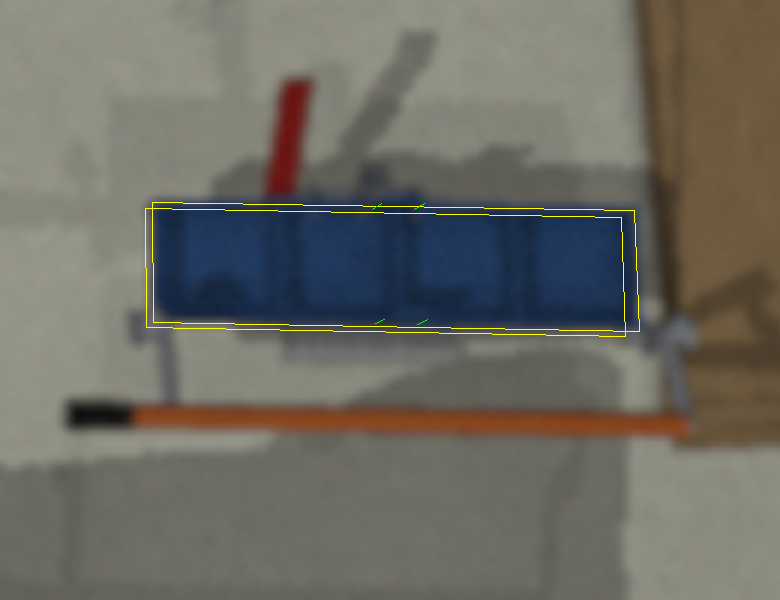

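View pics/ov_side2.png

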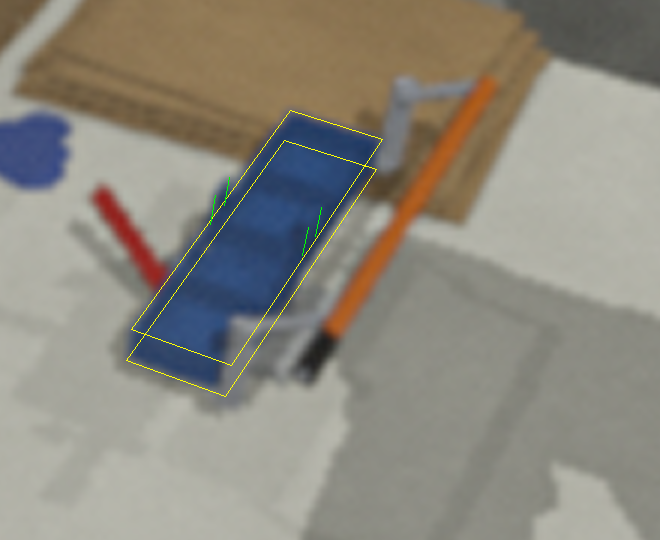

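>>> {"name": "play_rows", "arguments": {
  "targets": [
    [0, 0, -0.157, 0.03, -0.053, 0, 1],
    [0, 0, -0.157, 0.03, -0.053, 0, 1],
    [0, 0, -0.157, 0.03, -0.053, 0, 1],
    [0, 0, -0.157, 0.03, -0.053, 0, 1],
    [0, 0, -0.157, 0.03, -0.053, 0, 1],
    [0, 0, -0.157, 0.03, -0.053, 0, 1],
    [0, 0, -0.157, 0.03, -0.053, 0, 1],
    [0, 0, -0.157, 0.03, -0.053, 0, 1],
    [0, 0, 0, 0.03, -0.053, 0, 1],
    [0, 0, 0, 0.03, -0.053, 0, 1]
  ],
  "grip_force": 45
}}

```text
t: 1.35
eef_pos: [0.5025, 0.1005, 0.2329]
ee_rot: [3.136, -0.002, -1.593]
force: [0.4, 1.2, 0.6]
width: 0.088
```

>>> {"name": "play_rows", "arguments": {
  "targets": [
    [0, 0, 0.033, -0.0025, -0.055, 0, 1],
    [0, 0, 0, -0.0025, -0.055, 0, 1],
    [0, 0, 0, -0.0025, -0.055, 0, 1],
    [0, 0, 0, -0.0025, -0.055, 0, 1],
    [0, 0, 0, -0.0025, -0.055, 0, 1],
    [0, 0, 0, -0.0025, -0.055, 0, 1],
    [0, 0, 0, -0.0025, -0.055, 0, 1],
    [0, 0, 0, -0.0025, -0.055, 0, 1],
    [0, 0, 0, -0.0025, -0.055, 0, 1],
    [0, 0, 0, 0, 0, 0, 1]
  ]
}}

```text
t: 2.6
eef_pos: [0.4761, -0.4141, 0.2291]
ee_rot: [3.131, -0.001, -1.564]
force: [-0.6, 1.2, 0.2]
width: 0.0877
```

```bash
cat > to.py <<'E'
import sys
from h import *
from scipy.spatial.transform import Rotation as R
def to(p,yaw,roll=np.pi,pitch=0):
    s=get_state(); a=R.from_euler("xyz",s["ee_rot"]); b=R.from_euler("xyz",[roll,pitch,yaw])
    print("t",s["t"],"pos",s["eef_pos"].round(4),"rot",s["ee_rot"].round(4),"F",s["force"].round(1),"M",s["moment"].round(2),"w",round(s["width"],4))
    print("turn",(b*a.inv()).as_rotvec().round(4),"shift",(np.array(p)-s["eef_pos"]).round(4))
if __name__=="__main__":
    v=list(map(float,sys.argv[1:])); to(v[:3],v[3])
E
python3 to.py .480 -.3955 .08 -1.56
python3 - <<'E'
from h import *
p,d=grab_frame("top"); crop(p,340,190,470,290,6,"pics/a1.png")
E
```

```text
t 2.6 pos [ 0.4761 -0.4141  0.2291] rot [ 3.1312e+00 -8.0000e-04 -1.5636e+00] F [-0.6  1.2  0.2] M [ 0.16 -0.05 -0.02] w 0.0877
turn [ 0.0009 -0.0104  0.0037] shift [ 0.0039  0.0186 -0.1491]
```

View pics/a1.png

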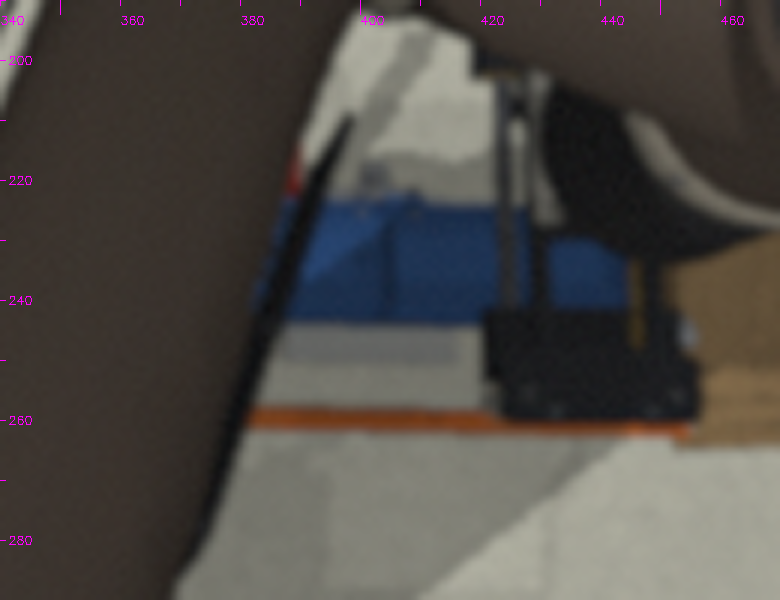

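>>> {"name": "play_rows", "arguments": {
  "targets": [
    [0, -0.0104, 0.0037, 0.004, 0.0186, 0, 1],
    [0, 0, 0, 0, 0, -0.04, 1],
    [0, 0, 0, 0, 0, -0.04, 1],
    [0, 0, 0, 0, 0, -0.03, 1],
    [0, 0, 0, 0, 0, -0.01, 1],
    [0, 0, 0, 0, 0, 0, 1]
  ]
}}

```text
t: 3.4
eef_pos: [0.4831, -0.3834, 0.1096]
ee_rot: [-3.135, -0.001, -1.55]
force: [0.1, 0.6, 0.8]
width: 0.0876
```

```bash
python3 to.py .480 -.3955 .082 -1.56
python3 - <<'E'
from h import *
p,d=grab_frame("side"); crop(p,310,120,420,210,7,"pics/a2.png")
E
```

```text
t 3.4 pos [ 0.4831 -0.3834  0.1096] rot [-3.1347e+00 -1.2000e-03 -1.5502e+00] F [0.1 0.6 0.8] M [ 0.05 -0.05 -0.02] w 0.0876
turn [ 0.0011  0.0069 -0.0098] shift [-0.0031 -0.0121 -0.0276]
```

View pics/a2.png

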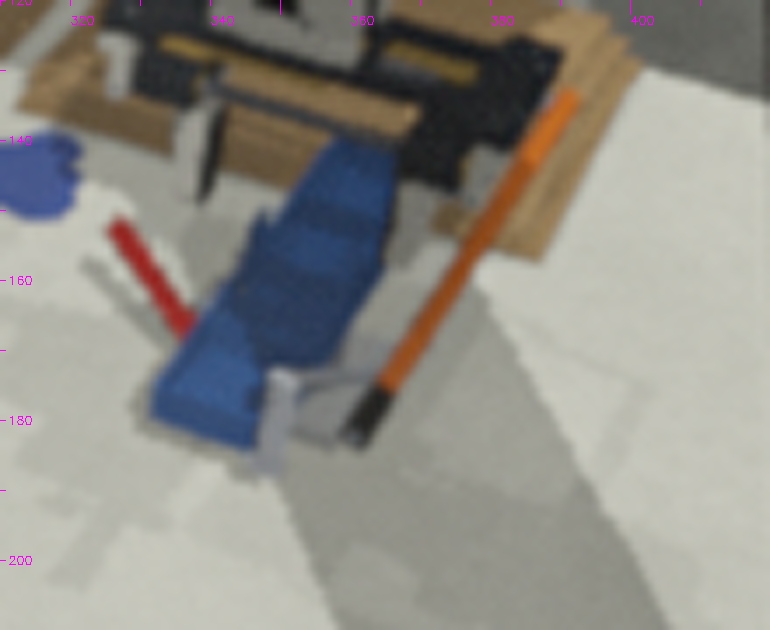

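>>> {"name": "play_rows", "arguments": {
  "targets": [
    [0, 0.0069, -0.0098, -0.003, -0.0121, 0, 1],
    [0, 0, 0, 0, 0, 0, 1],
    [0, 0, 0, 0, 0, 0, 1]
  ]
}}

```text
t: 3.82
eef_pos: [0.4818, -0.3974, 0.1135]
ee_rot: [-3.137, -0.004, -1.56]
force: [0.1, -0.9, 0.3]
width: 0.0875
```

```bash
python3 to.py .480 -.3955 .082 -1.56
```

```text
t 3.825 pos [ 0.4818 -0.3974  0.1135] rot [-3.1366 -0.0039 -1.5605] F [ 0.1 -0.9  0.3] M [ 0.1   0.02 -0.04] w 0.0875
turn [0.0039 0.005  0.0005] shift [-0.0018  0.0019 -0.0315]
```

>>> {"name": "play_rows", "arguments": {
  "targets": [
    [0.0039, 0.005, 0, -0.0015, 0.0015, -0.016, 1],
    [0, 0, 0, 0, 0, -0.014, 1],
    [0, 0, 0, 0, 0, 0, 1],
    [0, 0, 0, 0, 0, 0, 1]
  ]
}}

```text
t: 4.32
eef_pos: [0.4795, -0.3956, 0.0805]
ee_rot: [3.14, 0.001, -1.561]
force: [-0.6, 0.1, 0.4]
width: 0.0879
```

```bash
python3 to.py .480 -.3955 .082 -1.56
```

```text
t 4.325 pos [ 0.4795 -0.3956  0.0805] rot [ 3.1399e+00  1.1000e-03 -1.5612e+00] F [-0.6  0.1  0.4] M [ 0.07 -0.03  0.03] w 0.0879
turn [-0.001  -0.0017  0.0012] shift [0.0005 0.0001 0.0015]
```

Good. Close.

>>> {"name": "play_rows", "arguments": {
  "targets": [
    [0, 0, 0, 0, 0, 0.001, 0.6],
    [0, 0, 0, 0, 0, 0, 0.4],
    [0, 0, 0, 0, 0, 0, 0.4],
    [0, 0, 0, 0, 0, 0, 0.4],
    [0, 0, 0, 0, 0, 0, 0.4]
  ],
  "grip_force": 45
}}

```text
t: 4.95
eef_pos: [0.4791, -0.3957, 0.0823]
ee_rot: [3.14, 0.001, -1.561]
force: [0.3, -0.3, -1.1]
width: 0.0574
```

```bash
python3 to.py .480 -.3955 .082 -1.56
```

```text
t 4.95 pos [ 0.4791 -0.3957  0.0823] rot [ 3.1398e+00  8.0000e-04 -1.5612e+00] F [ 0.3 -0.3 -1.1] M [ 0.03 -0.12  0.  ] w 0.0574
turn [-0.0008 -0.0018  0.0012] shift [ 0.0009  0.0002 -0.0003]
```

>>> {"name": "play_rows", "arguments": {
  "targets": [
    [0, 0, 0, 0, 0, 0.01, 0.4],
    [0, 0, 0, 0, 0, 0.02, 0.4],
    [0, 0, 0, 0, 0, 0.03, 0.4],
    [0, 0, 0, 0, 0, 0.04, 0.4],
    [0, 0, 0, 0, 0, 0.04, 0.4],
    [0, 0, 0, 0, 0, 0.025, 0.4],
    [0, 0, 0, 0, 0, 0, 0.4],
    [0, 0, 0, 0, 0, 0, 0.4]
  ]
}}

```text
t: 5.95
eef_pos: [0.4752, -0.3908, 0.2463]
ee_rot: [3.132, 0.011, -1.564]
force: [0.6, -0.6, -7.8]
width: 0.0573
```

```bash
python3 to.py .5400 -.078 .25 -1.56
python3 - <<'E'
from h import *
p,d=grab_frame("side"); crop(p,280,60,420,170,5,"pics/a3.png")
E
```

```text
t 5.95 pos [ 0.4752 -0.3908  0.2463] rot [ 3.1315  0.0112 -1.5637] F [ 0.6 -0.6 -7.8] M [-0.   -0.15 -0.02] w 0.0573
turn [-0.0112 -0.0102  0.0037] shift [0.0648 0.3128 0.0037]
```

View pics/a3.png

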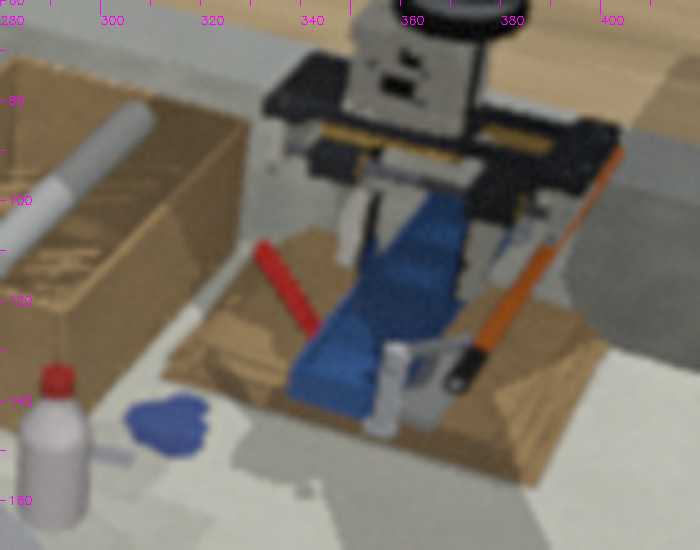

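>>> {"name": "play_rows", "arguments": {
  "targets": [
    [-0.0112, -0.0102, 0, 0.0085, 0.03, 0, 0.4],
    [0, 0, 0, 0.0085, 0.045, 0, 0.4],
    [0, 0, 0, 0.0085, 0.045, 0, 0.4],
    [0, 0, 0, 0.0085, 0.045, 0, 0.4],
    [0, 0, 0, 0.0085, 0.045, 0, 0.4],
    [0, 0, 0, 0.0085, 0.04, 0, 0.4],
    [0, 0, 0, 0.0085, 0.03, 0, 0.4],
    [0, 0, 0, 0.006, 0.02, 0, 0.4],
    [0, 0, 0, 0, 0, 0, 0.4],
    [0, 0, 0, 0, 0, 0, 0.4]
  ]
}}

```text
t: 7.25
eef_pos: [0.5347, -0.0804, 0.2298]
ee_rot: [3.117, 0.003, -1.566]
force: [-0.1, -0.7, -7.2]
width: 0.0577
```

```bash
python3 to.py .5400 -.078 .25 -1.56
python3 - <<'E'
from h import *
for n in("side","top"):
    p,d=grab_frame(n); cv2.imwrite(f"pics/b_{n}.png",p);np.save("b_"+n,d)
    crop(p,*((230,120,370,250) if n=="side" else (225,150,365,260)),5,f"pics/a4{n}.png")
E
```

```text
t 7.25 pos [ 0.5347 -0.0804  0.2298] rot [ 3.1173e+00  3.0000e-03 -1.5659e+00] F [-0.1 -0.7 -7.2] M [-0.09 -0.26 -0.  ] w 0.0577
turn [-0.0028 -0.0243  0.0059] shift [0.0053 0.0024 0.0202]
```

View pics/a4side.png

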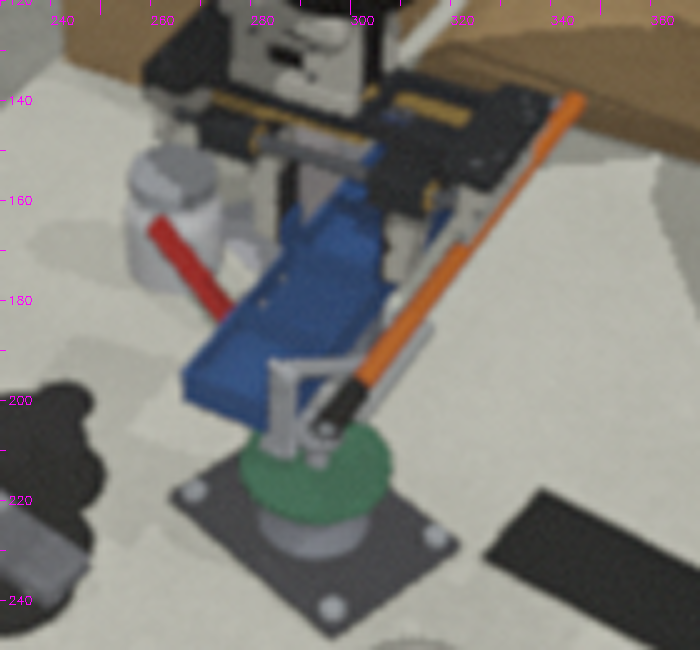

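View pics/a4top.png

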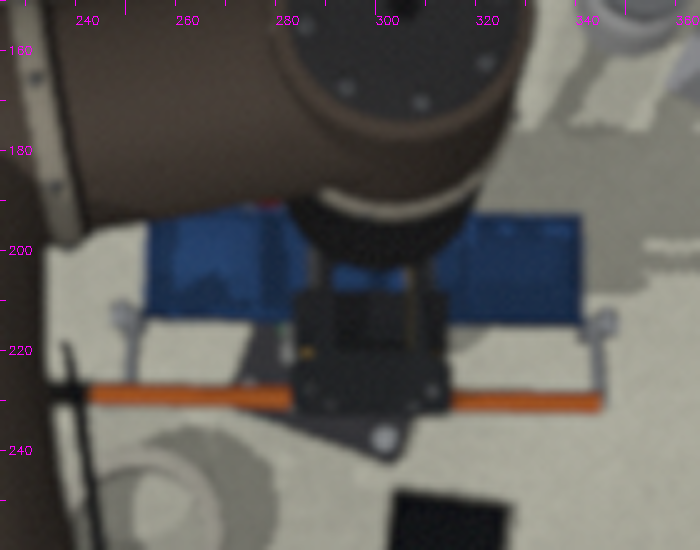

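```bash
python3 - <<'E'
from h import *
print("fl",atz("top",294.85,210.4,.06)," ball",atz("top",294.9,208.8,.087))
for n in("top","side"):
    im=cv2.imread(f"pics/{n}0.png");hh=cv2.cvtColor(im,cv2.COLOR_BGR2HSV)
    m=((hh[...,0]>60)&(hh[...,0]<95)&(hh[...,1]>70)).astype(np.uint8)
    k,l,st,ce=cv2.connectedComponentsWithStats(m)
    for i in range(1,k):
        if 100<st[i,4]<2500:
            c=(l==i).astype(np.uint8); cnt=max(cv2.findContours(c,0,2)[0],key=cv2.contourArea)
            P=np.array([atz(n,u,v,.06)[:2] for u,v in cnt[:,0].astype(float)])
            (cx,cy),r=cv2.minEnclosingCircle(P.astype(np.float32)); print(n,st[i],"circ",cx,cy,r)
zr=.148+.068
for q in ((253.5,192.5),(253.5,213.5),(341.0,192.5),(341,214.5)): print(atz("top",*q,zr))
E
```

```text
fl [ 0.5417778  -0.07815817  0.06      ]  ball [ 0.54173674 -0.07770429  0.087     ]
top [ 51 126  37  38 477] circ 0.7264401912689209 0.5932217836380005 0.059696704149246216
top [161 186  15  14 160] circ 0.587180495262146 0.29302242398262024 0.021618515253067017
top [280 196  32  31 661] circ 0.5415769219398499 -0.07962685823440552 0.04661726579070091
side [278 203  30  22 409] circ 0.5370997786521912 -0.07290831953287125 0.044890955090522766
side [193 299  17  20 266] circ 0.5788596272468567 0.31468117237091064 0.025772031396627426
side [  14  352   75   68 1808] circ 0.7294009923934937 0.6142520904541016 0.08155149221420288
[0.56040933 0.03400097 0.216     ]
[0.50460762 0.0324128  0.216     ]
[ 0.5645839  -0.19540159  0.216     ]
[ 0.50612348 -0.19528443  0.216     ]
```

```bash
python3 - <<'E'
from h import *
s=cv2.imread("pics/side0.png"); crop(s,255,190,330,250,10,"pics/st_s.png")
print(proj("side",[[.542,-.078,.087],[.542,-.078,.06],[.542,-.078,.103]]))
E
python3 to.py .5420 -.0775 .228 -1.56
```

```text
[[292.43404748 204.63388248]
 [292.09725278 211.06629588]
 [292.63920096 200.71567356]]
t 7.35 pos [ 0.5347 -0.0808  0.2301] rot [ 3.1179  0.0032 -1.5667] F [ 1.7 -0.2 -7.5] M [-0.02 -0.24  0.01] w 0.0577
turn [-0.003  -0.0238  0.0067] shift [ 0.0073  0.0033 -0.0021]
```

View pics/st_s.png

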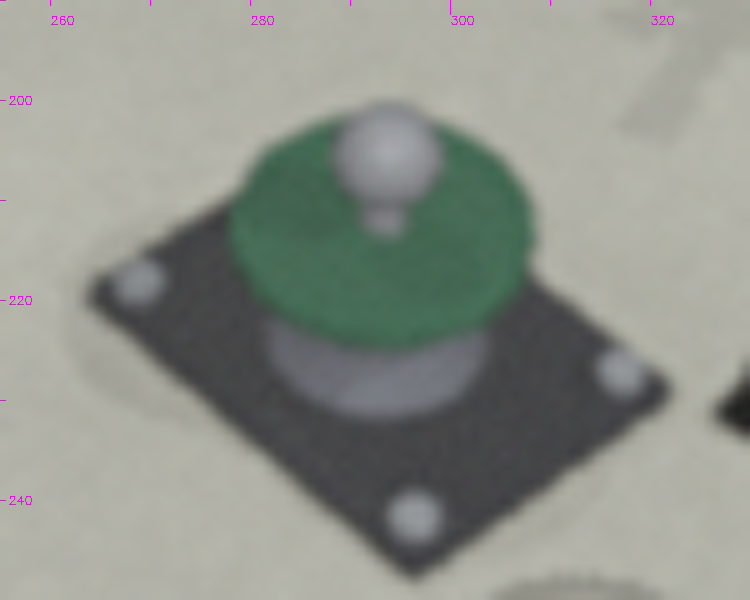

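>>> {"name": "play_rows", "arguments": {
  "targets": [
    [-0.003, -0.0238, 0.0067, 0.0063, 0.002, 0, 0.4],
    [0, 0, 0, 0, 0, 0, 0.4],
    [0, 0, 0, 0, 0, 0, 0.4]
  ]
}}

```text
t: 7.72
eef_pos: [0.5411, -0.0799, 0.23]
ee_rot: [-3.14, -0.0, -1.561]
force: [0.6, -0.2, -7.1]
width: 0.0576
```

```bash
python3 to.py .541 -.078 .200 -1.56
```

```text
t 7.725 pos [ 0.5411 -0.0799  0.23  ] rot [-3.1398e+00 -4.0000e-04 -1.5614e+00] F [ 0.6 -0.2 -7.1] M [ 0.09 -0.13 -0.01] w 0.0576
turn [0.0003 0.0018 0.0014] shift [-0.0001  0.0019 -0.03  ]
```

>>> {"name": "play_rows", "arguments": {
  "targets": [
    [0, 0, 0, 0, 0.0017, -0.01, 0.4],
    [0, 0, 0, 0, 0, -0.015, 0.4],
    [0, 0, 0, 0, 0, -0.01, 0.4],
    [0, 0, 0, 0, 0, 0, 0.4],
    [0, 0, 0, 0, 0, 0, 0.4]
  ]
}}

```text
t: 8.35
eef_pos: [0.5404, -0.0784, 0.1916]
ee_rot: [3.141, -0.001, -1.562]
force: [0.4, -0.1, -7.1]
width: 0.0577
```

```bash
python3 to.py .541 -.078 .180 -1.56; python3 - <<'E'
from h import *
for n in("side","top"):
    p,d=grab_frame(n); cv2.imwrite(f"pics/b_{n}.png",p);np.save("b_"+n,d)
    crop(p,*((230,130,370,240) if n=="side" else (225,150,365,260)),5,f"pics/a5{n}.png")
E
```

```text
t 8.35 pos [ 0.5404 -0.0784  0.1916] rot [ 3.1414e+00 -6.0000e-04 -1.5618e+00] F [ 0.4 -0.1 -7.1] M [ 0.08 -0.19 -0.04] w 0.0577
turn [ 0.0006 -0.0002  0.0018] shift [ 0.0006  0.0004 -0.0116]
```

View pics/a5side.png

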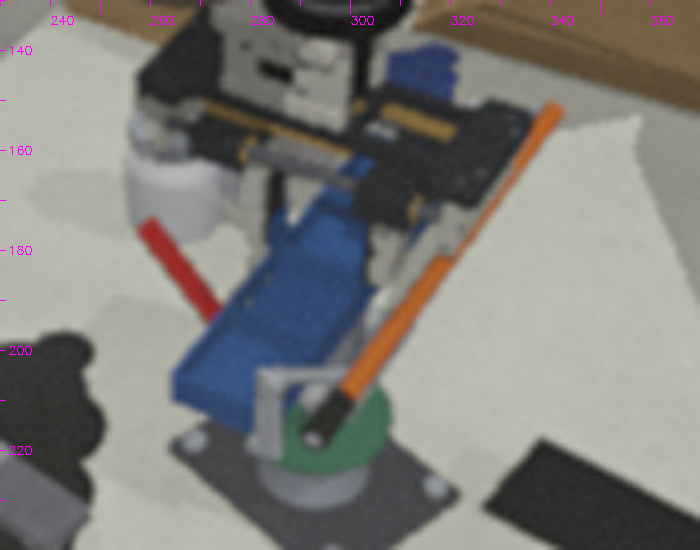

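View pics/a5top.png

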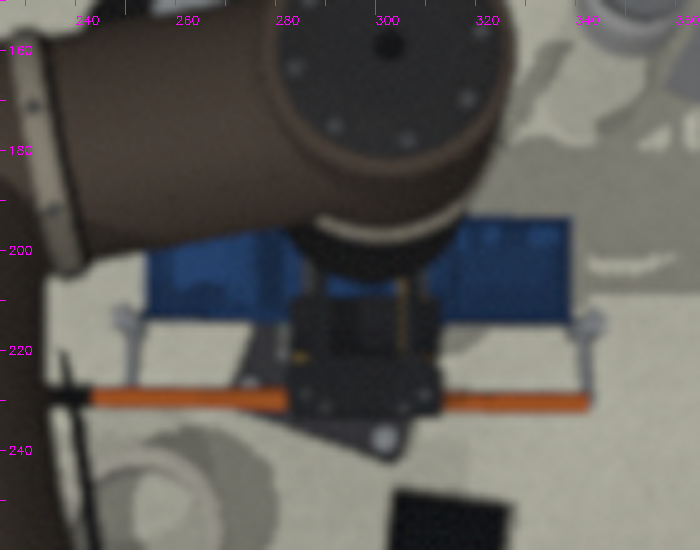

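```bash
python3 - <<'E'
from h import *
for q in ((253.6,213.8),(338.6,193.2),(338.6,214.2),(253.6,193)): print(atz("top",*q,.1776))
E
```

```text
[0.51016432 0.03439436 0.1776    ]
[ 0.57059393 -0.19307581  0.1776    ]
[ 0.51322773 -0.19300875  0.1776    ]
[0.56697535 0.03600928 0.1776    ]
```

>>> {"name": "play_rows", "arguments": {
  "targets": [
    [0, 0, 0, 0.0006, 0.0003, -0.004, 0.4],
    [0, 0, 0, 0, 0, -0.004, 0.4],
    [0, 0, 0, 0, 0, -0.004, 0.4],
    [0, 0, 0, 0, 0, -0.003, 0.4],
    [0, 0, 0, 0, 0, 0, 0.4]
  ]
}}

```text
t: 9.07
eef_pos: [0.5414, -0.0779, 0.1763]
ee_rot: [-3.14, -0.0, -1.562]
force: [0.3, -0.1, -7.5]
width: 0.0576
```

>>> {"name": "play_rows", "arguments": {
  "targets": [
    [0, 0, 0, 0, 0, -0.003, 0.4],
    [0, 0, 0, 0, 0, -0.003, 0.4],
    [0, 0, 0, 0, 0, -0.003, 0.4],
    [0, 0, 0, 0, 0, -0.003, 0.4],
    [0, 0, 0, 0, 0, 0, 0.4]
  ]
}}

```text
t: 9.7
eef_pos: [0.5412, -0.078, 0.1635]
ee_rot: [-3.141, -0.0, -1.562]
force: [1.0, 0.1, -6.9]
width: 0.0577
```

Ball is inside the bore; no contact forces. Seated TCP should be ~0.142.

>>> {"name": "play_rows", "arguments": {
  "targets": [
    [0, 0, 0, 0, 0, -0.004, 0.4],
    [0, 0, 0, 0, 0, -0.004, 0.4],
    [0, 0, 0, 0, 0, -0.004, 0.4],
    [0, 0, 0, 0, 0, -0.003, 0.4],
    [0, 0, 0, 0, 0, 0, 0.4]
  ]
}}

```text
t: 10.32
eef_pos: [0.5411, -0.078, 0.1473]
ee_rot: [-3.141, -0.0, -1.562]
force: [-0.4, -0.1, -6.7]
width: 0.0572
```

>>> {"name": "play_rows", "arguments": {
  "targets": [
    [0, 0, 0, 0, 0, -0.002, 0.4],
    [0, 0, 0, 0, 0, -0.002, 0.4],
    [0, 0, 0, 0, 0, 0, 0.4],
    [0, 0, 0, 0, 0, 0, 0.4]
  ]
}}

```text
t: 10.82
eef_pos: [0.5411, -0.078, 0.1431]
ee_rot: [-3.141, -0.0, -1.562]
force: [0.2, 0.0, -7.3]
width: 0.0575
```

>>> {"name": "play_rows", "arguments": {
  "targets": [
    [0, 0, 0, 0, 0, -0.001, 0.4],
    [0, 0, 0, 0, 0, -0.001, 0.4],
    [0, 0, 0, 0, 0, 0, 0.4]
  ]
}}

```text
t: 11.2
eef_pos: [0.5411, -0.0782, 0.1424]
ee_rot: [-3.14, -0.001, -1.561]
force: [-1.2, 1.0, -6.8]
width: 0.0574
```

>>> {"name": "play_rows", "arguments": {
  "targets": [
    [0, 0, 0, 0, 0, -0.001, 0.4],
    [0, 0, 0, 0, 0, -0.001, 0.4],
    [0, 0, 0, 0, 0, 0, 0.4]
  ]
}}

```text
t: 11.58
eef_pos: [0.5411, -0.0783, 0.1424]
ee_rot: [-3.14, -0.001, -1.561]
force: [-1.7, 0.7, -4.6]
width: 0.0575
```

>>> {"name": "play_rows", "arguments": {
  "targets": [
    [0, 0, 0, 0, 0, 0, 0.7],
    [0, 0, 0, 0, 0, 0, 0.9],
    [0, 0, 0, 0, 0, 0, 1],
    [0, 0, 0, 0, 0, 0, 1],
    [0, 0, 0, 0, 0, 0.02, 1],
    [0, 0, 0, 0, 0, 0.04, 1],
    [0, 0, 0, 0, 0, 0.04, 1],
    [0, 0, 0, 0, 0, 0.02, 1],
    [0, 0, 0, 0, 0, 0, 0.0],
    [0, 0, 0, 0, 0, 0, 0]
  ]
}}

```text
t: 12.82
eef_pos: [0.5443, -0.0782, 0.2667]
ee_rot: [-3.133, -0.001, -1.56]
force: [0.4, 0.3, -0.0]
width: 0.073
```

```bash
python3 to.py .62 -.02 .25 0; python3 - <<'E'
from h import *
for n in("side","top"):
    p,d=grab_frame(n); cv2.imwrite(f"pics/b_{n}.png",p);np.save("b_"+n,d)
    crop(p,*((230,130,370,240) if n=="side" else (225,150,365,260)),5,f"pics/a6{n}.png")
E
```

```text
t 12.825 pos [ 0.5443 -0.0782  0.2667] rot [-3.1330e+00 -1.4000e-03 -1.5599e+00] F [ 0.4  0.3 -0. ] M [0.12 0.03 0.02] w 0.073
turn [-0.0057  0.0079  1.5599] shift [ 0.0757  0.0582 -0.0167]
```

View pics/a6side.png

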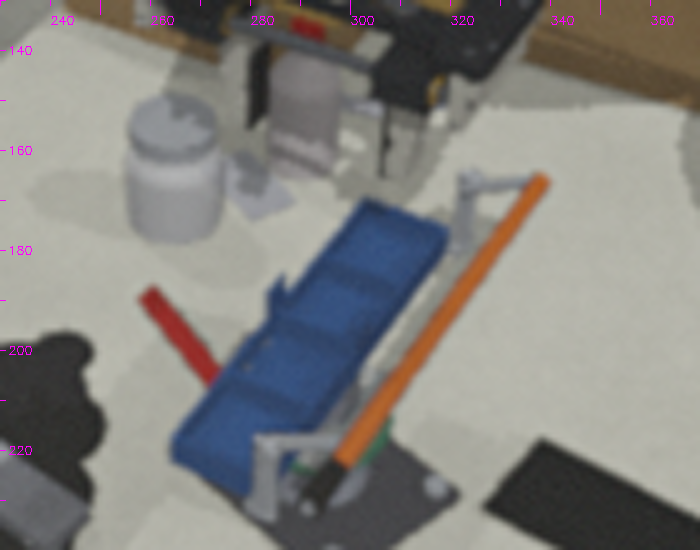

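View pics/a6top.png

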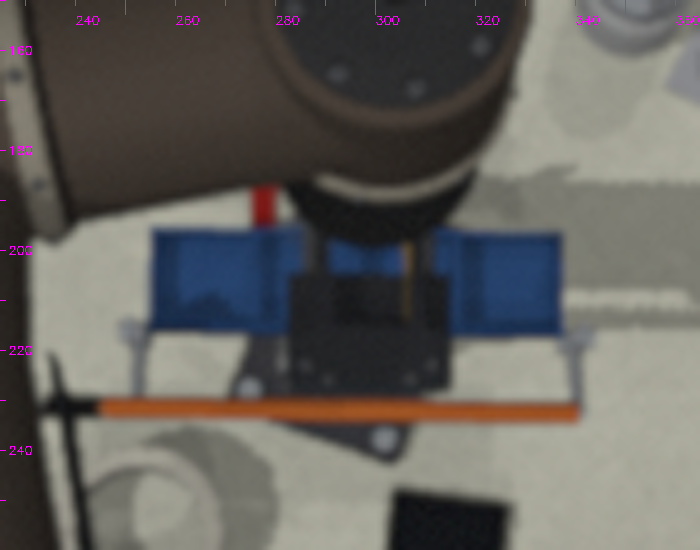

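>>> {"name": "play_rows", "arguments": {
  "targets": [
    [-0.0057, 0.0079, 0.157, 0.01, 0.007, 0, 0],
    [0, 0, 0.175, 0.01, 0.007, 0, 0],
    [0, 0, 0.175, 0.01, 0.007, 0, 0],
    [0, 0, 0.175, 0.01, 0.007, 0, 0],
    [0, 0, 0.175, 0.01, 0.007, 0, 0],
    [0, 0, 0.175, 0.01, 0.007, 0, 0],
    [0, 0, 0.175, 0.01, 0.007, 0, 0],
    [0, 0, 0.175, 0, 0.004, 0, 0],
    [0, 0, 0.178, 0, 0, 0, 0],
    [0, 0, 0, 0, 0, 0, 0],
    [0, 0, 0, 0, 0, 0, 0]
  ]
}}

```text
t: 14.3
eef_pos: [0.6126, -0.0241, 0.2534]
ee_rot: [3.129, 0.007, 0.045]
force: [-0.5, 0.3, -0.2]
width: 0.0003
```

```bash
python3 to.py .613 -.025 .19 0.01
```

```text
t 14.3 pos [ 0.6126 -0.0241  0.2534] rot [3.1291 0.0072 0.0448] F [-0.5  0.3 -0.2] M [ 0.01 -0.03  0.03] w 0.0003
turn [ 0.0127 -0.0069 -0.0349] shift [ 0.0004 -0.0009 -0.0634]
```

>>> {"name": "play_rows", "arguments": {
  "targets": [
    [0.0127, -0.0069, -0.035, 0.0004, -0.0009, -0.02, 0],
    [0, 0, 0, 0, 0, -0.025, 0],
    [0, 0, 0, 0, 0, -0.015, 0],
    [0, 0, 0, 0, 0, 0, 0],
    [0, 0, 0, 0, 0, 0, 0]
  ]
}}

```text
t: 14.92
eef_pos: [0.6135, -0.0254, 0.1924]
ee_rot: [-3.142, -0.001, -0.003]
force: [-0.2, 0.3, -0.5]
width: 0.0004
```

```bash
python3 to.py .613 -.025 .19 0.01; python3 - <<'E'
from h import *
for n in("side","top"):
    p,d=grab_frame(n)
    crop(p,*((230,130,370,240) if n=="side" else (225,150,365,260)),5,f"pics/a7{n}.png")
E
```

```text
t 14.925 pos [ 0.6135 -0.0254  0.1924] rot [-3.1416e+00 -1.1000e-03 -2.9000e-03] F [-0.2  0.3 -0.5] M [-0.03  0.01  0.02] w 0.0004
turn [-0.      0.0011  0.0129] shift [-0.0005  0.0004 -0.0024]
```

View pics/a7side.png

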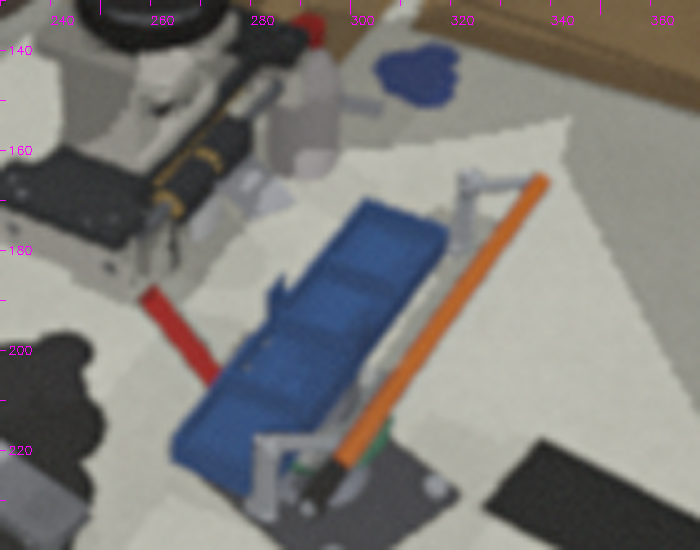

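>>> {"name": "play_rows", "arguments": {
  "targets": [
    [0, 0, 0, 0, 0, -0.012, 0],
    [0, 0, 0, 0, 0, -0.01, 0],
    [0, 0, 0, 0, 0, -0.008, 0],
    [0, 0, 0, 0, 0, -0.008, 0],
    [0, 0, 0, 0, 0, -0.006, 0],
    [0, 0, 0, 0, 0, -0.004, 0]
  ]
}}

```text
t: 15.78
eef_pos: [0.623, -0.0242, 0.1488]
ee_rot: [-3.14, -0.024, 0.0]
force: [0.3, 0.3, 2.1]
width: 0.0005
```

```bash
python3 to.py .613 -.025 .123 0.01; python3 - <<'E'
from h import *
for n in("side",):
    p,d=grab_frame(n)
    crop(p,*((230,130,370,240) if n=="side" else (225,150,365,260)),5,f"pics/a8{n}.png")
E
```

```text
t 15.775 pos [ 0.623  -0.0242  0.1488] rot [-3.1401e+00 -2.3600e-02  3.0000e-04] F [0.3 0.3 2.1] M [-0.02 -0.23  0.05] w 0.0005
turn [-0.0016  0.0236  0.0096] shift [-0.01   -0.0008 -0.0258]
```

View pics/a8side.png

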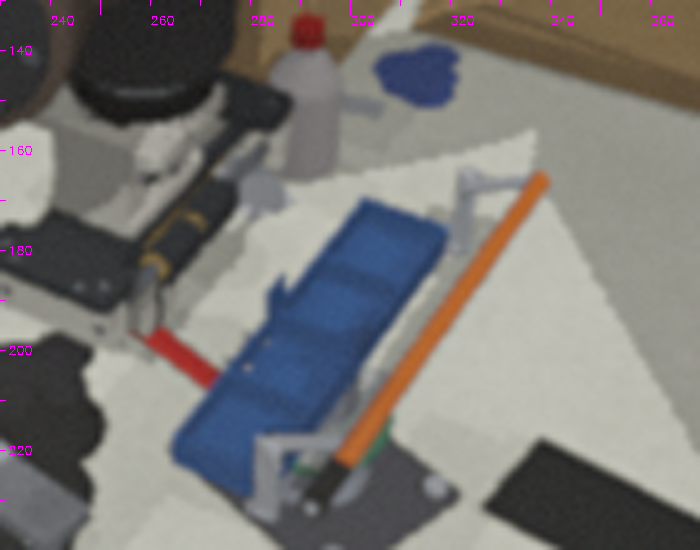

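>>> {"name": "play_rows", "arguments": {
  "targets": [
    [0, 0.0236, 0, -0.006, 0, -0.006, 0],
    [0, 0, 0, -0.002, 0, -0.006, 0],
    [0, 0, 0, 0, 0, -0.005, 0],
    [0, 0, 0, 0, 0, -0.004, 0],
    [0, 0, 0, 0, 0, -0.003, 0],
    [0, 0, 0, 0, 0, -0.002, 0]
  ]
}}

```text
t: 16.58
eef_pos: [0.6161, -0.024, 0.1221]
ee_rot: [-3.14, -0.002, 0.001]
force: [-1.1, 2.5, 14.2]
width: 0.0004
```

>>> {"name": "play_rows", "arguments": {
  "targets": [
    [0, 0, 0, 0, 0, -0.0015, 0],
    [0, 0, 0, 0, 0, -0.001, 0]
  ]
}}

```text
t: 16.82
eef_pos: [0.6163, -0.024, 0.1221]
ee_rot: [-3.141, -0.003, 0.002]
force: [-1.6, 0.4, 10.9]
width: 0.0006
```

```bash
python3 to.py .613 -.025 .123 0.01; python3 - <<'E'
from h import *
for n in("side",):
    p,d=grab_frame(n)
    crop(p,*((230,150,350,240) if n=="side" else (225,150,365,260)),6,f"pics/a9{n}.png")
E
```

```text
t 16.825 pos [ 0.6163 -0.024   0.1221] rot [-3.1406e+00 -2.9000e-03  2.0000e-03] F [-1.6  0.4 10.9] M [0.29 0.87 0.06] w 0.0006
turn [-0.001   0.0029  0.008 ] shift [-0.0033 -0.001   0.0009]
```

View pics/a9side.png

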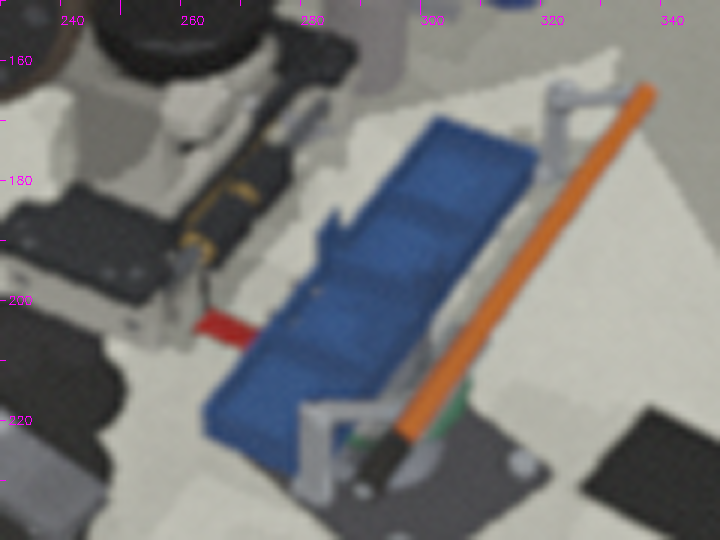

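>>> {"name": "play_rows", "arguments": {
  "targets": [
    [0, 0, 0, 0.002, 0, 0.02, 0],
    [0, 0, 0, 0, 0, 0.05, 0.5],
    [0, 0, 0, 0, 0.01, 0.05, 1],
    [0, 0, -0.175, 0, 0.04, 0.02, 1],
    [0, 0, -0.175, 0, 0.05, 0, 1],
    [0, 0, -0.175, 0, 0.05, 0, 1],
    [0, 0, -0.175, 0, 0.03, 0, 1],
    [0, 0, -0.175, 0, 0, 0, 1],
    [0, 0, -0.175, 0, 0, 0, 1],
    [0, 0, -0.175, 0, 0, 0, 1],
    [0, 0, -0.175, 0, 0, 0, 1],
    [0, 0, -0.16, 0, 0, 0, 1]
  ]
}}

```text
t: 18.38
eef_pos: [0.6029, 0.1594, 0.2528]
ee_rot: [3.124, 0.016, -1.612]
force: [0.1, 0.1, -0.3]
width: 0.0874
```

```bash
python3 to.py .604 .217 .2 -1.56; python3 - <<'E'
from h import *
for n in("side","top"):
    p,d=grab_frame(n); cv2.imwrite(f"pics/c_{n}.png",p)
    crop(p,*((230,150,350,240) if n=="side" else (100,150,260,270)),5,f"pics/a10{n}.png")
E
```

```text
t 18.375 pos [0.6029 0.1594 0.2528] rot [ 3.1235  0.0161 -1.6122] F [ 0.1  0.1 -0.3] M [-0.02 -0.15 -0.07] w 0.0874
turn [-0.0164 -0.0178  0.0521] shift [ 0.0011  0.0576 -0.0528]
```

View pics/a10side.png

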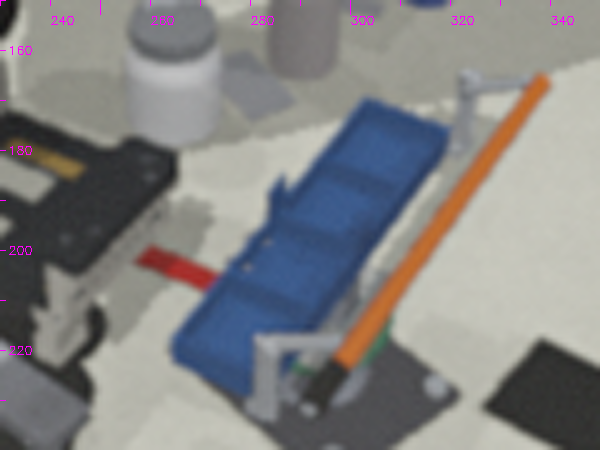

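View pics/a10top.png

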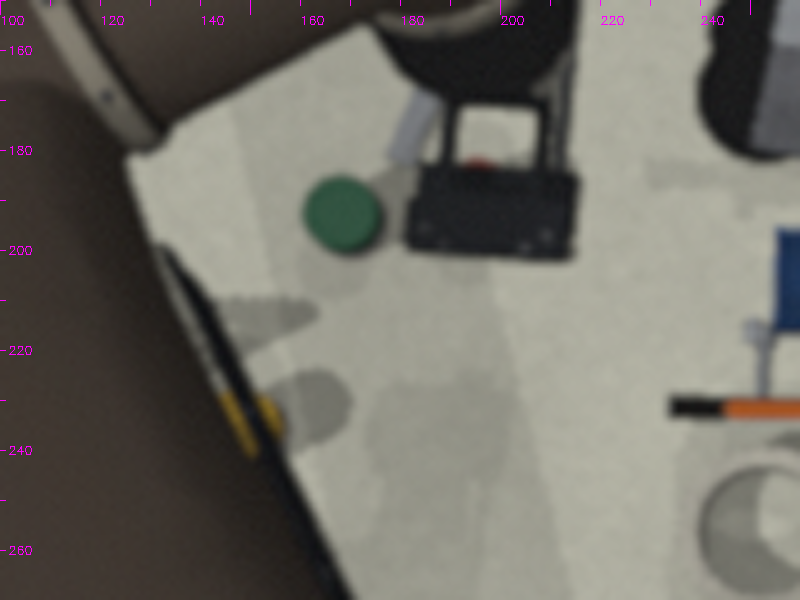

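View pics/c_side.png

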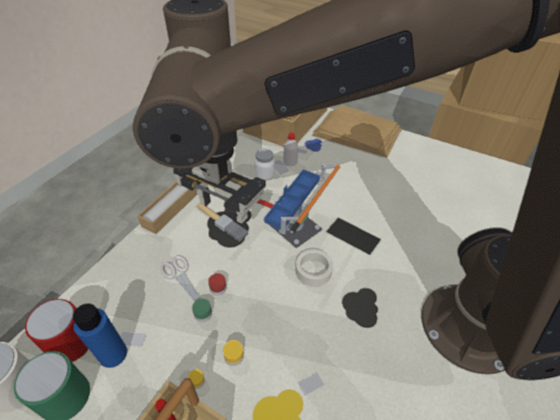

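>>> {"name": "play_rows", "arguments": {
  "targets": [
    [-0.0164, -0.0178, 0.052, 0.0011, 0.03, -0.01, 1],
    [0, 0, 0, 0, 0.028, -0.03, 1],
    [0, 0, 0, 0, 0, -0.03, 1],
    [0, 0, 0, 0, 0, 0, 1],
    [0, 0, 0, 0, 0, 0, 1]
  ]
}}

```text
t: 19.1
eef_pos: [0.6022, 0.2177, 0.1804]
ee_rot: [3.138, -0.003, -1.537]
force: [-0.8, 0.0, 0.4]
width: 0.088
```

```bash
python3 to.py .604 .2175 .03 -1.56; python3 - <<'E'
from h import *
for n in("side",):
    p,d=grab_frame(n)
    crop(p,170,220,270,320,6,f"pics/a11{n}.png")
E
```

```text
t 19.1 pos [0.6022 0.2177 0.1804] rot [ 3.1380e+00 -2.5000e-03 -1.5371e+00] F [-0.8  0.   0.4] M [ 0.1  -0.12  0.03] w 0.088
turn [ 0.0026 -0.0035 -0.0229] shift [ 0.0018 -0.0002 -0.1504]
```

View pics/a11side.png

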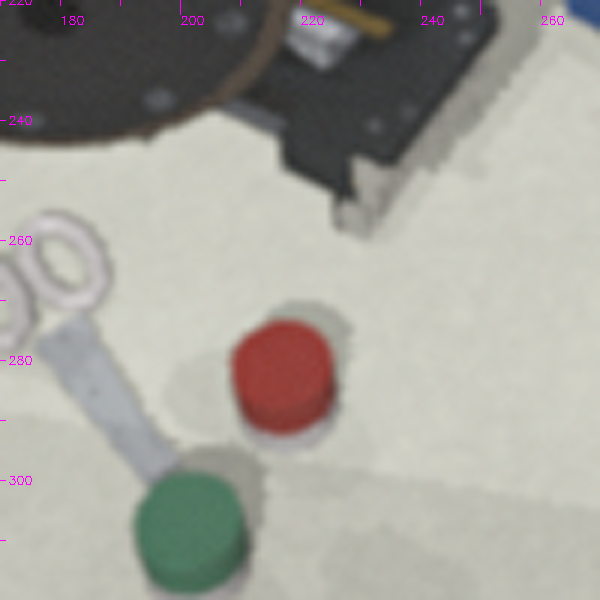

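```bash
python3 - <<'E'
from h import *
print(atz("side",216.7,280.3,.04),atz("side",201.2,308,.04),atz("top",195.3,189.2,.04))
E
```

```text
[0.60166742 0.22122212 0.04      ] [0.5872436  0.30531961 0.04      ] [0.60363571 0.21744311 0.04      ]
```

>>> {"name": "play_rows", "arguments": {
  "targets": [
    [0, -0.0035, -0.0229, 0.0015, 0, -0.04, 1],
    [0, 0, 0, 0, 0, -0.05, 1],
    [0, 0, 0, 0, 0, -0.03, 1],
    [0, 0, 0, 0, 0, -0.015, 1],
    [0, 0, 0, 0, 0, 0, 1],
    [0, 0, 0, 0, 0, 0, 1]
  ]
}}

```text
t: 19.9
eef_pos: [0.6091, 0.2188, 0.0517]
ee_rot: [-3.129, 0.005, -1.558]
force: [0.8, -0.2, 0.6]
width: 0.0876
```

```bash
python3 to.py .604 .2175 .03 -1.56
```

```text
t 19.9 pos [0.6091 0.2188 0.0517] rot [-3.1288  0.005  -1.5584] F [ 0.8 -0.2  0.6] M [ 0.05 -0.03  0.08] w 0.0876
turn [-0.0051  0.0127 -0.0016] shift [-0.0051 -0.0013 -0.0217]
```

>>> {"name": "play_rows", "arguments": {
  "targets": [
    [-0.0051, 0.0127, 0, -0.005, -0.0003, -0.012, 1],
    [0, 0, 0, 0, 0, -0.009, 1],
    [0, 0, 0, 0, 0, 0, 1],
    [0, 0, 0, 0, 0, 0, 1]
  ]
}}

```text
t: 20.4
eef_pos: [0.6049, 0.2193, 0.0318]
ee_rot: [-3.139, 0.002, -1.558]
force: [-0.3, 0.5, -0.2]
width: 0.0876
```

```bash
python3 to.py .604 .2175 .03 -1.56
```

```text
t 20.4 pos [0.6049 0.2193 0.0318] rot [-3.1393e+00  1.8000e-03 -1.5580e+00] F [-0.3  0.5 -0.2] M [ 0.1  -0.07 -0.02] w 0.0876
turn [-0.0018  0.0023 -0.002 ] shift [-0.0009 -0.0018 -0.0018]
```

>>> {"name": "play_rows", "arguments": {
  "targets": [
    [0, 0, 0, -0.001, -0.001, -0.0005, 0.7],
    [0, 0, 0, 0, 0, 0, 0.3],
    [0, 0, 0, 0, 0, 0, 0.3],
    [0, 0, 0, 0, 0, 0, 0.3],
    [0, 0, 0, 0, 0, 0, 0.3]
  ],
  "grip_force": 20
}}

```text
t: 21.02
eef_pos: [0.6041, 0.2184, 0.0318]
ee_rot: [-3.139, 0.002, -1.558]
force: [0.5, -0.3, -0.2]
width: 0.0454
```

```bash
python3 to.py .540 -.162 .25 -1.56
```

```text
t 21.025 pos [0.6041 0.2184 0.0318] rot [-3.1385e+00  2.2000e-03 -1.5579e+00] F [ 0.5 -0.3 -0.2] M [ 0.11 -0.04 -0.03] w 0.0454
turn [-0.0023  0.003  -0.0021] shift [-0.0641 -0.3804  0.2182]
```

>>> {"name": "play_rows", "arguments": {
  "targets": [
    [0, 0, 0, 0, 0, 0.02, 0.3],
    [0, 0, 0, 0, 0, 0.05, 0.3],
    [0, 0, 0, 0, 0, 0.055, 0.3],
    [0, 0, 0, -0.006, -0.03, 0.055, 0.3],
    [0, 0, 0, -0.009, -0.055, 0.035, 0.3],
    [0, 0, 0, -0.009, -0.055, 0, 0.3],
    [0, 0, 0, -0.009, -0.055, 0, 0.3],
    [0, 0, 0, -0.009, -0.055, 0, 0.3],
    [0, 0, 0, -0.009, -0.055, 0, 0.3],
    [0, 0, 0, -0.009, -0.04, 0, 0.3],
    [0, 0, 0, 0, -0.02, 0, 0.3],
    [0, 0, 0, 0, 0, 0, 0.3]
  ]
}}

```text
t: 22.52
eef_pos: [0.5381, -0.1548, 0.2495]
ee_rot: [-3.139, 0.0, -1.557]
force: [0.2, 0.8, -1.1]
width: 0.0456
```

>>> {"name": "play_rows", "arguments": {
  "targets": [
    [0, 0, 0, 0, 0, 0, 0.3]
  ]
}}

```text
t: 22.65
eef_pos: [0.538, -0.1545, 0.2494]
ee_rot: [-3.139, 0.0, -1.557]
force: [0.7, -0.5, -1.0]
width: 0.0457
```

```bash
python3 to.py .5415 -.162 .20 -1.56;python3 - <<'E'
from h import *
for n in("side","top"):
    p,d=grab_frame(n); cv2.imwrite(f"pics/d_{n}.png",p)
    crop(p,*((230,110,370,240) if n=="side" else (225,150,365,260)),5,f"pics/a12{n}.png")
E
```

```text
t 22.65 pos [ 0.538  -0.1545  0.2494] rot [-3.1392e+00  5.0000e-04 -1.5574e+00] F [ 0.7 -0.5 -1. ] M [ 0.09 -0.09  0.06] w 0.0457
turn [-0.0005  0.0024 -0.0026] shift [ 0.0035 -0.0075 -0.0494]
```

View pics/a12side.png

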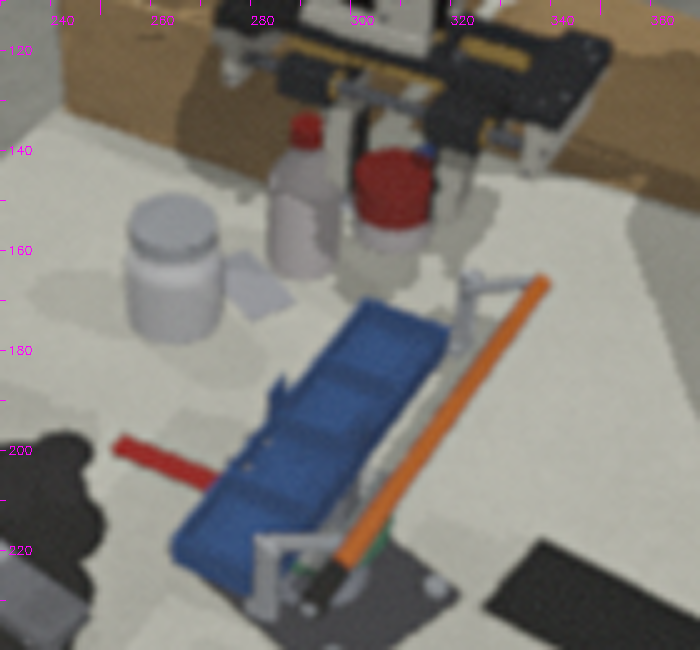

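View pics/a12top.png

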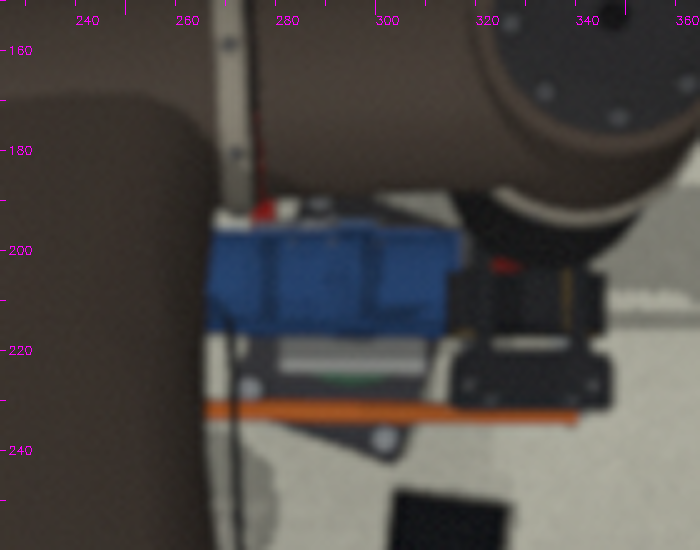

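>>> {"name": "play_rows", "arguments": {
  "targets": [
    [0, 0.0024, -0.0026, 0.0035, -0.0075, -0.015, 0.3],
    [0, 0, 0, 0, 0, -0.025, 0.3],
    [0, 0, 0, 0, 0, -0.025, 0.3],
    [0, 0, 0, 0, 0, -0.01, 0.3],
    [0, 0, 0, 0, 0, 0, 0.3],
    [0, 0, 0, 0, 0, 0, 0.3]
  ]
}}

```text
t: 23.5
eef_pos: [0.5428, -0.1601, 0.1697]
ee_rot: [3.14, 0.0, -1.555]
force: [-0.3, -0.1, -0.6]
width: 0.0454
```

```bash
python3 to.py .5415 -.162 .1435 -1.56
```

```text
t 23.5 pos [ 0.5428 -0.1601  0.1697] rot [ 3.1404e+00  4.0000e-04 -1.5549e+00] F [-0.3 -0.1 -0.6] M [ 0.14 -0.14 -0.02] w 0.0454
turn [-0.0004 -0.0012 -0.0051] shift [-0.0013 -0.0019 -0.0262]
```

>>> {"name": "play_rows", "arguments": {
  "targets": [
    [0, 0, -0.005, -0.0012, -0.0018, -0.004, 0.3],
    [0, 0, 0, 0, 0, -0.005, 0.3],
    [0, 0, 0, 0, 0, -0.005, 0.3],
    [0, 0, 0, 0, 0, -0.005, 0.3],
    [0, 0, 0, 0, 0, -0.003, 0.3],
    [0, 0, 0, 0, 0, 0, 0.3]
  ]
}}

```text
t: 24.25
eef_pos: [0.5424, -0.1621, 0.1478]
ee_rot: [-3.14, 0.0, -1.56]
force: [0.0, 0.4, -0.9]
width: 0.0459
```

```bash
python3 to.py .5415 -.162 .1435 -1.56;python3 - <<'E'
from h import *
for n in("side",):
    p,d=grab_frame(n); cv2.imwrite(f"pics/d_{n}.png",p)
    crop(p,*((230,110,370,240) if n=="side" else (225,150,365,260)),5,f"pics/a13{n}.png")
E
```

```text
t 24.25 pos [ 0.5424 -0.1621  0.1478] rot [-3.1398e+00  4.0000e-04 -1.5601e+00] F [ 0.   0.4 -0.9] M [ 0.06 -0.06 -0.02] w 0.0459
turn [-0.0004  0.0018  0.0001] shift [-0.0009  0.0001 -0.0043]
```

View pics/a13side.png

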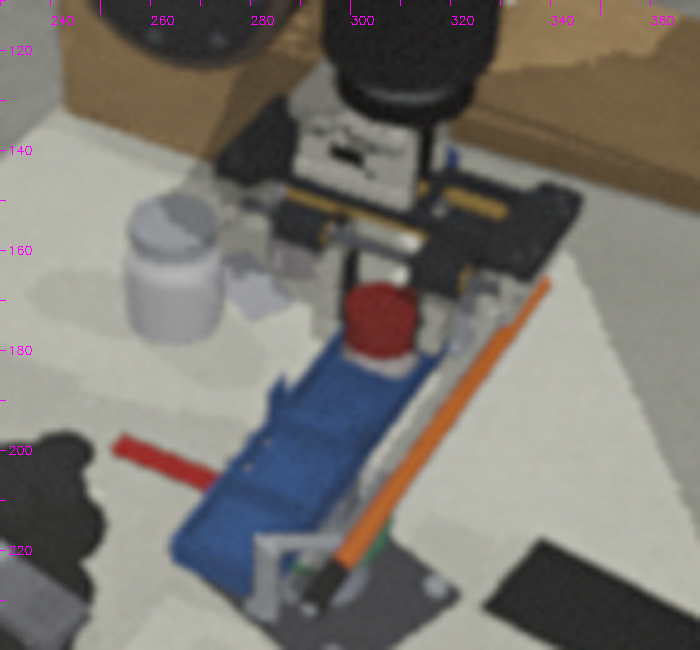

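>>> {"name": "play_rows", "arguments": {
  "targets": [
    [0, 0, 0, -0.0008, 0, -0.002, 0.3],
    [0, 0, 0, 0, 0, -0.002, 0.3],
    [0, 0, 0, 0, 0, -0.001, 0.3],
    [0, 0, 0, 0, 0, 0, 0.3]
  ]
}}

```text
t: 24.8
eef_pos: [0.542, -0.1623, 0.1438]
ee_rot: [-3.138, -0.0, -1.56]
force: [0.1, -0.5, -0.9]
width: 0.0457
```

>>> {"name": "play_rows", "arguments": {
  "targets": [
    [0, 0, 0, 0, 0, 0, 0.7],
    [0, 0, 0, 0, 0, 0, 0.75],
    [0, 0, 0, 0, 0, 0, 0.75],
    [0, 0, 0, 0, 0, 0.02, 0.75],
    [0, 0, 0, 0, 0, 0.04, 0.75],
    [0, 0, 0, 0.005, 0.02, 0.05, 1],
    [0, 0, 0, 0.005, 0.055, 0, 1],
    [0, 0, 0, 0.005, 0.055, 0, 1],
    [0, 0, 0, 0.005, 0.055, 0, 1],
    [0, 0, 0, 0.005, 0.055, 0, 1],
    [0, 0, 0, 0.005, 0.055, 0, 1]
  ]
}}

```text
t: 26.18
eef_pos: [0.5716, 0.1382, 0.2579]
ee_rot: [-3.137, 0.001, -1.566]
force: [1.8, -0.3, -0.1]
width: 0.088
```

>>> {"name": "play_rows", "arguments": {
  "targets": [
    [0, 0, 0, 0.005, 0.05, 0, 1],
    [0, 0, 0, 0.005, 0.03, 0, 1],
    [0, 0, 0, 0, 0, 0, 1]
  ]
}}

```text
t: 26.55
eef_pos: [0.5813, 0.2249, 0.2571]
ee_rot: [-3.137, 0.001, -1.562]
force: [-1.2, -0.1, -0.1]
width: 0.0875
```

```bash
python3 to.py .5915 .2995 .2 -1.56;python3 - <<'E'
from h import *
for n in("side","top"):
    p,d=grab_frame(n); cv2.imwrite(f"pics/e_{n}.png",p)
    crop(p,*((180,170,330,330) if n=="side" else (130,150,350,270)),5 if n=="side" else 3,f"pics/a14{n}.png")
E
```

```text
t 26.55 pos [0.5813 0.2249 0.2571] rot [-3.1371e+00  1.3000e-03 -1.5619e+00] F [-1.2 -0.1 -0.1] M [ 0.04 -0.03  0.02] w 0.0875
turn [-0.0013  0.0045  0.0019] shift [ 0.0102  0.0746 -0.0571]
```

View pics/a14side.png

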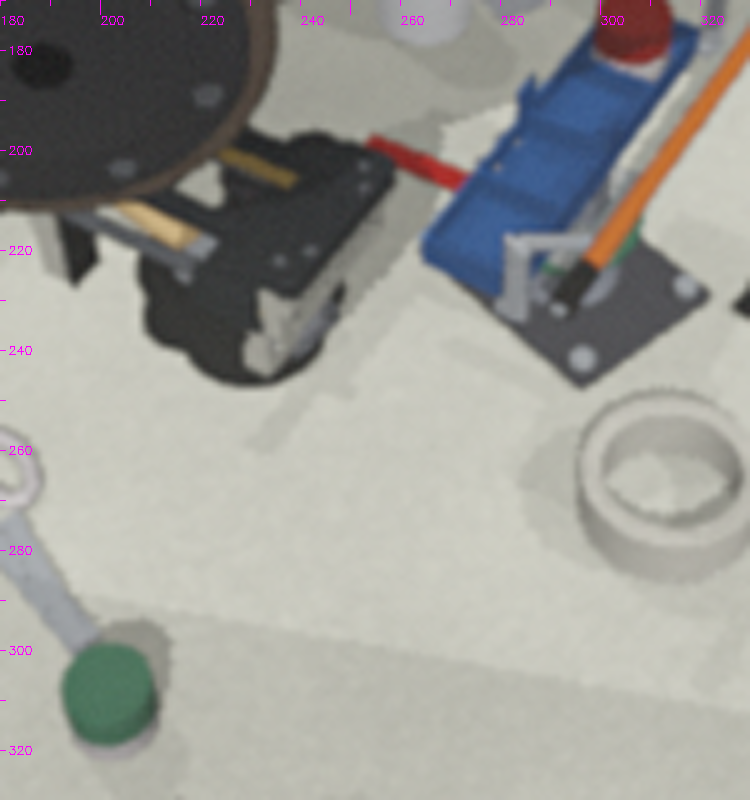

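View pics/a14top.png

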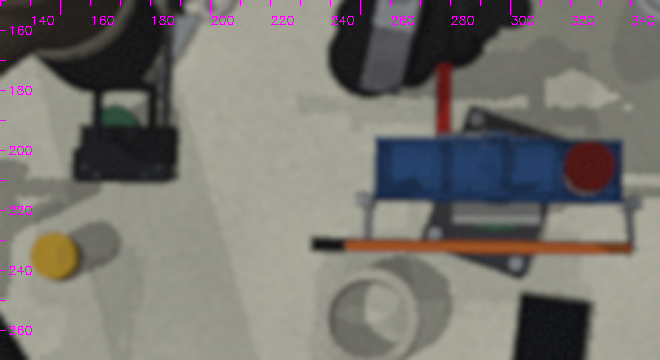

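>>> {"name": "play_rows", "arguments": {
  "targets": [
    [0, 0.0045, 0.0019, 0.0105, 0.05, 0, 1],
    [0, 0, 0, 0, 0.02, -0.01, 1],
    [0, 0, 0, 0, 0, -0.04, 1],
    [0, 0, 0, 0, 0, -0.04, 1],
    [0, 0, 0, 0, 0, -0.04, 1],
    [0, 0, 0, 0, 0, -0.02, 1],
    [0, 0, 0, 0, 0, 0, 1],
    [0, 0, 0, 0, 0, 0, 1]
  ]
}}

```text
t: 27.65
eef_pos: [0.5918, 0.2859, 0.1053]
ee_rot: [-3.14, 0.002, -1.57]
force: [-0.4, 0.2, 0.6]
width: 0.0877
```

```bash
python3 to.py .592 .2998 .0315 -1.56
```

```text
t 27.65 pos [0.5918 0.2859 0.1053] rot [-3.1398e+00  2.1000e-03 -1.5698e+00] F [-0.4  0.2  0.6] M [ 0.12 -0.06  0.03] w 0.0877
turn [-0.0021  0.0018  0.0098] shift [ 0.0002  0.0139 -0.0738]
```

>>> {"name": "play_rows", "arguments": {
  "targets": [
    [0, 0, 0.0098, 0, 0.014, -0.01, 1],
    [0, 0, 0, 0, 0, 0, 1],
    [0, 0, 0, 0, 0, 0, 1]
  ]
}}

```text
t: 28.02
eef_pos: [0.593, 0.3017, 0.0975]
ee_rot: [-3.136, 0.005, -1.559]
force: [0.7, 0.2, -0.3]
width: 0.0876
```

```bash
python3 to.py .592 .2998 .0315 -1.56
```

```text
t 28.025 pos [0.593  0.3017 0.0975] rot [-3.1363  0.0049 -1.5592] F [ 0.7  0.2 -0.3] M [ 0.09 -0.01 -0.01] w 0.0876
turn [-0.0049  0.0052 -0.0008] shift [-0.001  -0.0019 -0.066 ]
```

>>> {"name": "play_rows", "arguments": {
  "targets": [
    [-0.0049, 0.0052, 0, -0.001, -0.0016, -0.015, 1],
    [0, 0, 0, 0, 0, -0.025, 1],
    [0, 0, 0, 0, 0, -0.015, 1],
    [0, 0, 0, 0, 0, -0.008, 1],
    [0, 0, 0, 0, 0, 0, 1],
    [0, 0, 0, 0, 0, 0, 1]
  ]
}}

```text
t: 28.78
eef_pos: [0.5919, 0.2998, 0.0316]
ee_rot: [3.142, -0.0, -1.559]
force: [-0.1, 0.1, -0.0]
width: 0.0877
```

```bash
python3 to.py .592 .2998 .0315 -1.56
```

```text
t 28.775 pos [0.5919 0.2998 0.0316] rot [ 3.1415e+00 -3.0000e-04 -1.5591e+00] F [-0.1  0.1 -0. ] M [ 0.12 -0.09  0.02] w 0.0877
turn [ 0.0003 -0.0001 -0.0009] shift [ 0.0001 -0.     -0.0001]
```

>>> {"name": "play_rows", "arguments": {
  "targets": [
    [0, 0, 0, 0, 0, 0, 0.6],
    [0, 0, 0, 0, 0, 0, 0.3],
    [0, 0, 0, 0, 0, 0, 0.3],
    [0, 0, 0, 0, 0, 0, 0.3],
    [0, 0, 0, 0, 0, 0, 0.3]
  ]
}}

```text
t: 29.4
eef_pos: [0.5927, 0.3005, 0.0335]
ee_rot: [-3.139, 0.002, -1.559]
force: [0.2, 0.1, -0.1]
width: 0.0454
```

>>> {"name": "play_rows", "arguments": {
  "targets": [
    [0, 0, 0, 0, 0, 0.02, 0.3],
    [0, 0, 0, 0, 0, 0.05, 0.3],
    [0, 0, 0, 0, 0, 0.055, 0.3],
    [0, 0, 0, -0.006, -0.04, 0.05, 0.3],
    [0, 0, 0, -0.007, -0.055, 0.035, 0.3],
    [0, 0, 0, -0.007, -0.055, 0, 0.3],
    [0, 0, 0, -0.007, -0.055, 0, 0.3],
    [0, 0, 0, -0.007, -0.055, 0, 0.3],
    [0, 0, 0, -0.007, -0.055, 0, 0.3],
    [0, 0, 0, -0.007, -0.055, 0, 0.3],
    [0, 0, 0, 0, -0.025, 0, 0.3],
    [0, 0, 0, 0, -0.005, 0, 0.3]
  ]
}}

```text
t: 30.9
eef_pos: [0.5391, -0.108, 0.245]
ee_rot: [-3.139, -0.001, -1.557]
force: [-0.3, 0.0, -0.7]
width: 0.0456
```

```bash
python3 to.py .5415 -.106 .20 -1.56
```

```text
t 30.9 pos [ 0.5391 -0.108   0.245 ] rot [-3.1394e+00 -6.0000e-04 -1.5573e+00] F [-0.3  0.  -0.7] M [ 0.14 -0.02 -0.01] w 0.0456
turn [ 0.0005  0.0022 -0.0027] shift [ 0.0024  0.002  -0.045 ]
```

>>> {"name": "play_rows", "arguments": {
  "targets": [
    [0, 0.0022, -0.0027, 0.0024, 0.002, -0.015, 0.3],
    [0, 0, 0, 0, 0, -0.025, 0.3],
    [0, 0, 0, 0, 0, -0.022, 0.3],
    [0, 0, 0, 0, 0, -0.008, 0.3],
    [0, 0, 0, 0, 0, 0, 0.3],
    [0, 0, 0, 0, 0, 0, 0.3]
  ]
}}

```text
t: 31.65
eef_pos: [0.5419, -0.1013, 0.1701]
ee_rot: [3.14, 0.0, -1.557]
force: [-0.8, 1.0, -0.8]
width: 0.0458
```

```bash
python3 to.py .5415 -.106 .1455 -1.56
```

```text
t 31.65 pos [ 0.5419 -0.1013  0.1701] rot [ 3.1398e+00  2.0000e-04 -1.5569e+00] F [-0.8  1.  -0.8] M [ 0.04 -0.11 -0.05] w 0.0458
turn [-0.0002 -0.0018 -0.0031] shift [-0.0004 -0.0047 -0.0246]
```

>>> {"name": "play_rows", "arguments": {
  "targets": [
    [0, 0, -0.003, -0.0003, -0.0045, 0, 0.3],
    [0, 0, 0, 0, 0, -0.004, 0.3],
    [0, 0, 0, 0, 0, -0.005, 0.3],
    [0, 0, 0, 0, 0, -0.005, 0.3],
    [0, 0, 0, 0, 0, -0.004, 0.3],
    [0, 0, 0, 0, 0, -0.003, 0.3],
    [0, 0, 0, 0, 0, 0, 0.3]
  ]
}}

```text
t: 32.52
eef_pos: [0.5423, -0.1061, 0.149]
ee_rot: [-3.141, 0.001, -1.56]
force: [0.4, -0.5, -1.4]
width: 0.045
```

```bash
python3 to.py .5415 -.106 .1455 -1.56;python3 - <<'E'
from h import *
for n in("side",):
    p,d=grab_frame(n)
    crop(p,*((230,110,370,240) if n=="side" else (225,150,365,260)),5,f"pics/a15{n}.png")
E
```

```text
t 32.525 pos [ 0.5423 -0.1061  0.149 ] rot [-3.1409e+00  5.0000e-04 -1.5604e+00] F [ 0.4 -0.5 -1.4] M [ 0.1  -0.04 -0.03] w 0.045
turn [-0.0005  0.0006  0.0004] shift [-0.0008  0.0001 -0.0035]
```

View pics/a15side.png

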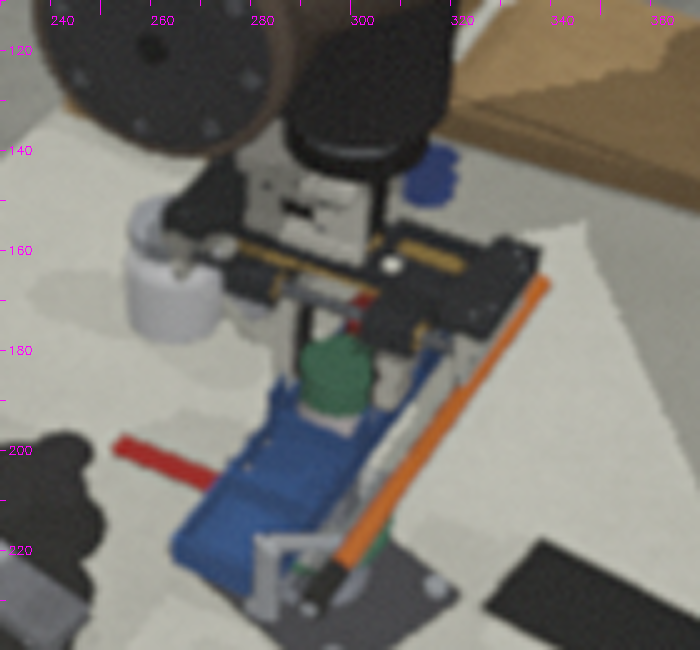

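>>> {"name": "play_rows", "arguments": {
  "targets": [
    [0, 0, 0, -0.0006, 0, -0.0015, 0.3],
    [0, 0, 0, 0, 0, -0.0015, 0.3],
    [0, 0, 0, 0, 0, -0.001, 0.3],
    [0, 0, 0, 0, 0, 0, 0.3]
  ]
}}

```text
t: 33.08
eef_pos: [0.5421, -0.1061, 0.1455]
ee_rot: [-3.14, 0.0, -1.56]
force: [-0.4, 0.1, -1.0]
width: 0.0456
```

>>> {"name": "play_rows", "arguments": {
  "targets": [
    [0, 0, 0, 0, 0, -0.001, 0.3],
    [0, 0, 0, 0, 0, 0, 0.7],
    [0, 0, 0, 0, 0, 0, 0.75],
    [0, 0, 0, 0, 0, 0, 0.75],
    [0, 0, 0, 0, 0, 0.02, 0.75],
    [0, 0, 0, 0, 0, 0.04, 0.75],
    [0, 0, 0, -0.005, 0.02, 0.05, 1],
    [0, 0, 0, -0.01, 0.055, 0, 1],
    [0, 0, 0, -0.01, 0.055, 0, 1],
    [0, 0, 0, -0.01, 0.055, 0, 1],
    [0, 0, 0, -0.01, 0.055, 0, 1],
    [0, 0, 0, -0.01, 0.055, 0, 1]
  ]
}}

```text
t: 34.58
eef_pos: [0.4851, 0.1941, 0.2584]
ee_rot: [-3.139, 0.002, -1.567]
force: [1.6, -0.7, -0.7]
width: 0.0876
```

>>> {"name": "play_rows", "arguments": {
  "targets": [
    [0, 0, 0, -0.01, 0.05, 0, 1],
    [0, 0, 0, -0.005, 0.03, 0, 1],
    [0, 0, 0, 0, 0, 0, 1],
    [0, 0, 0, 0, 0, 0, 1]
  ]
}}

```text
t: 35.08
eef_pos: [0.468, 0.2801, 0.2576]
ee_rot: [-3.139, 0.001, -1.562]
force: [0.7, -0.3, 0.8]
width: 0.0877
```

```bash
python3 to.py .465 .351 .2 -1.56;python3 - <<'E'
from h import *
for n in("side","top"):
    p,d=grab_frame(n); cv2.imwrite(f"pics/f_{n}.png",p)
    crop(p,*((170,290,330,410) if n=="side" else (100,150,350,270)),5 if n=="side" else 3,f"pics/a16{n}.png")
E
```

```text
t 35.075 pos [0.468  0.2801 0.2576] rot [-3.1394e+00  1.4000e-03 -1.5617e+00] F [ 0.7 -0.3  0.8] M [ 0.03 -0.07  0.03] w 0.0877
turn [-0.0015  0.0022  0.0017] shift [-0.003   0.0709 -0.0576]
```

View pics/a16side.png

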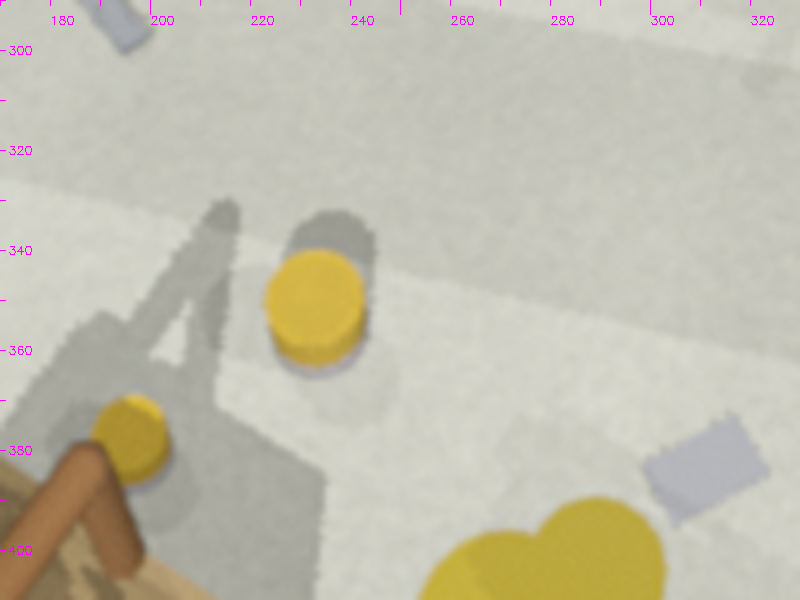

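View pics/a16top.png

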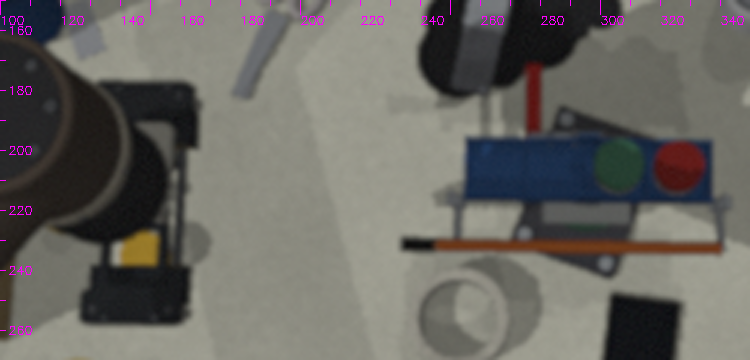

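>>> {"name": "play_rows", "arguments": {
  "targets": [
    [0, 0.002, 0.0017, -0.003, 0.05, 0, 1],
    [0, 0, 0, 0, 0.025, -0.02, 1],
    [0, 0, 0, 0, 0, -0.04, 1],
    [0, 0, 0, 0, 0, -0.04, 1],
    [0, 0, 0, 0, 0, -0.04, 1],
    [0, 0, 0, 0, 0, 0, 1],
    [0, 0, 0, 0, 0, 0, 1]
  ]
}}

```text
t: 36.05
eef_pos: [0.467, 0.351, 0.1135]
ee_rot: [-3.141, 0.002, -1.568]
force: [0.6, -0.3, 0.7]
width: 0.0874
```

```bash
python3 to.py .465 .351 .032 -1.56; python3 - <<'E'
from h import *
print(atz("side",231.7+.5,350,.04),atz("side",201.2,308,.04))
E
```

```text
t 36.05 pos [0.467  0.351  0.1135] rot [-3.1405e+00  1.8000e-03 -1.5682e+00] F [ 0.6 -0.3  0.7] M [ 0.09 -0.11 -0.07] w 0.0874
turn [-0.0018  0.001   0.0082] shift [-0.002   0.     -0.0815]
[0.46200718 0.3552329  0.04      ] [0.5872436  0.30531961 0.04      ]
```

>>> {"name": "play_rows", "arguments": {
  "targets": [
    [0, 0, 0.008, -0.002, 0.0005, -0.02, 1],
    [0, 0, 0, 0, 0, -0.03, 1],
    [0, 0, 0, 0, 0, -0.02, 1],
    [0, 0, 0, 0, 0, -0.008, 1],
    [0, 0, 0, 0, 0, 0, 1],
    [0, 0, 0, 0, 0, 0, 1]
  ]
}}

```text
t: 36.8
eef_pos: [0.4703, 0.3562, 0.0447]
ee_rot: [-3.129, 0.015, -1.56]
force: [0.9, -0.6, -0.1]
width: 0.0873
```

```bash
python3 to.py .465 .351 .032 -1.56
```

```text
t 36.8 pos [0.4703 0.3562 0.0447] rot [-3.1293  0.0149 -1.5597] F [ 0.9 -0.6 -0.1] M [ 0.05  0.02 -0.01] w 0.0873
turn [-0.015   0.0121 -0.0003] shift [-0.0053 -0.0052 -0.0127]
```

>>> {"name": "play_rows", "arguments": {
  "targets": [
    [-0.015, 0.012, 0, -0.0053, -0.0048, -0.006, 1],
    [0, 0, 0, 0, 0, -0.006, 1],
    [0, 0, 0, 0, 0, 0, 1],
    [0, 0, 0, 0, 0, 0, 1]
  ]
}}

```text
t: 37.3
eef_pos: [0.465, 0.3517, 0.0333]
ee_rot: [-3.141, 0.001, -1.56]
force: [0.1, 0.2, -0.6]
width: 0.0876
```

```bash
python3 to.py .465 .351 .032 -1.56
```

```text
t 37.3 pos [0.465  0.3517 0.0333] rot [-3.1410e+00  7.0000e-04 -1.5596e+00] F [ 0.1  0.2 -0.6] M [ 0.09 -0.03  0.05] w 0.0876
turn [-0.0007  0.0006 -0.0004] shift [-0.     -0.0007 -0.0013]
```

>>> {"name": "play_rows", "arguments": {
  "targets": [
    [0, 0, 0, 0, -0.0005, -0.001, 0.6],
    [0, 0, 0, 0, 0, 0, 0.3],
    [0, 0, 0, 0, 0, 0, 0.3],
    [0, 0, 0, 0, 0, 0, 0.3],
    [0, 0, 0, 0, 0, 0, 0.3]
  ]
}}

```text
t: 37.92
eef_pos: [0.4651, 0.3512, 0.0324]
ee_rot: [-3.141, 0.001, -1.56]
force: [0.2, 0.3, -0.7]
width: 0.0454
```

>>> {"name": "play_rows", "arguments": {
  "targets": [
    [0, 0, 0, 0, 0, 0.02, 0.3],
    [0, 0, 0, 0, 0, 0.05, 0.3],
    [0, 0, 0, 0, 0, 0.055, 0.3],
    [0, 0, 0, 0.01, -0.03, 0.05, 0.3],
    [0, 0, 0, 0.012, -0.055, 0.035, 0.3],
    [0, 0, 0, 0.012, -0.055, 0, 0.3],
    [0, 0, 0, 0.012, -0.055, 0, 0.3],
    [0, 0, 0, 0.012, -0.055, 0, 0.3],
    [0, 0, 0, 0.012, -0.05, 0, 0.3],
    [0, 0, 0, 0.008, -0.03, 0, 0.3],
    [0, 0, 0, 0, -0.01, 0, 0.3],
    [0, 0, 0, 0, 0, 0, 0.3]
  ]
}}

```text
t: 39.42
eef_pos: [0.5409, 0.003, 0.2465]
ee_rot: [-3.139, -0.0, -1.558]
force: [-0.0, 0.4, -0.2]
width: 0.0456
```

```bash
python3 to.py .5402 .006 .20 -1.56; python3 - <<'E'
from h import *
p,d=grab_frame("side"); crop(p,230,90,370,240,4,"pics/a17.png")
p,d=grab_frame("top"); cv2.imwrite("pics/g_top.png",p)
E
```

```text
t 39.425 pos [0.5409 0.003  0.2465] rot [-3.1393e+00 -5.0000e-04 -1.5583e+00] F [-0.   0.4 -0.2] M [ 0.09 -0.04  0.01] w 0.0456
turn [ 0.0004  0.0023 -0.0017] shift [-0.0007  0.003  -0.0465]
```

View pics/a17.png

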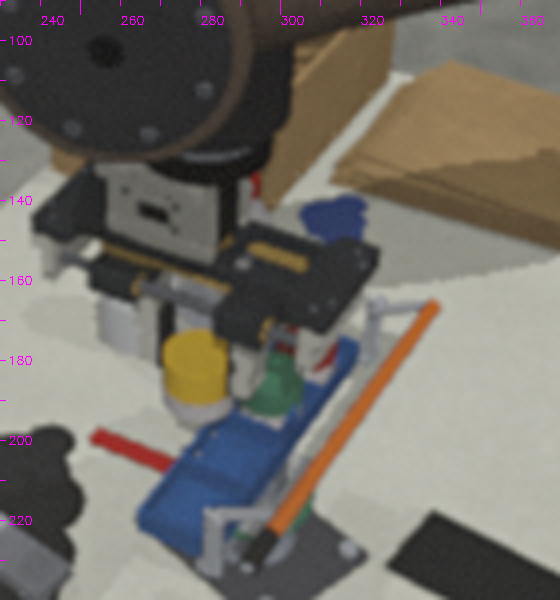

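>>> {"name": "play_rows", "arguments": {
  "targets": [
    [0, 0.0022, -0.0017, -0.0005, 0.003, -0.015, 0.3],
    [0, 0, 0, 0, 0, -0.025, 0.3],
    [0, 0, 0, 0, 0, -0.022, 0.3],
    [0, 0, 0, 0, 0, -0.008, 0.3],
    [0, 0, 0, 0, 0, 0, 0.3],
    [0, 0, 0, 0, 0, 0, 0.3]
  ]
}}

```text
t: 40.28
eef_pos: [0.5395, 0.0123, 0.1723]
ee_rot: [3.141, 0.0, -1.552]
force: [0.8, 0.1, -0.4]
width: 0.0452
```

```bash
python3 to.py .5402 .006 .1444 -1.56
```

```text
t 40.275 pos [0.5395 0.0123 0.1723] rot [ 3.1409e+00  2.0000e-04 -1.5523e+00] F [ 0.8  0.1 -0.4] M [ 0.1  -0.    0.04] w 0.0452
turn [-0.0002 -0.0007 -0.0077] shift [ 0.0007 -0.0063 -0.0279]
```

>>> {"name": "play_rows", "arguments": {
  "targets": [
    [0, 0, -0.0075, 0.0007, -0.0062, 0, 0.3],
    [0, 0, 0, 0, 0, 0, 0.3],
    [0, 0, 0, 0, 0, -0.006, 0.3],
    [0, 0, 0, 0, 0, 0, 0.3]
  ]
}}

```text
t: 40.78
eef_pos: [0.5411, 0.0057, 0.1676]
ee_rot: [-3.139, 0.001, -1.561]
force: [-0.2, -0.1, -1.0]
width: 0.0457
```

```bash
python3 to.py .5402 .006 .1444 -1.56
```

```text
t 40.775 pos [0.5411 0.0057 0.1676] rot [-3.1393e+00  1.1000e-03 -1.5607e+00] F [-0.2 -0.1 -1. ] M [ 0.06 -0.06  0.02] w 0.0457
turn [-0.0012  0.0023  0.0007] shift [-0.0009  0.0003 -0.0232]
```

>>> {"name": "play_rows", "arguments": {
  "targets": [
    [0, 0, 0, -0.0006, 0, -0.005, 0.3],
    [0, 0, 0, 0, 0, -0.006, 0.3],
    [0, 0, 0, 0, 0, -0.005, 0.3],
    [0, 0, 0, 0, 0, -0.004, 0.3],
    [0, 0, 0, 0, 0, -0.002, 0.3],
    [0, 0, 0, 0, 0, 0, 0.3]
  ]
}}

```text
t: 41.52
eef_pos: [0.5405, 0.0058, 0.1443]
ee_rot: [-3.14, 0.001, -1.56]
force: [-0.8, 0.1, 2.2]
width: 0.0458
```

>>> {"name": "play_rows", "arguments": {
  "targets": [
    [0, 0, 0, 0, 0, 0, 0.7],
    [0, 0, 0, 0, 0, 0, 0.75],
    [0, 0, 0, 0, 0, 0, 0.75],
    [0, 0, 0, 0, 0, 0.02, 0.75],
    [0, 0, 0, 0, 0, 0.04, 0.75],
    [0, 0, 0, 0, 0.01, 0.05, 0.75],
    [0, 0, 0, -0.01, 0.04, 0, 0.5],
    [0, 0, 0, -0.03, 0.02, 0, 0.5],
    [0, 0, 0, -0.03, 0, 0, 0.5],
    [0, 0, 0, 0, 0, 0, 0.5]
  ]
}}

```text
t: 42.78
eef_pos: [0.4687, 0.0777, 0.2575]
ee_rot: [-3.139, 0.002, -1.562]
force: [0.1, 0.9, 0.5]
width: 0.044
```

```bash
python3 to.py .4602 .073 .184 -1.56; python3 - <<'E'
from h import *
for n in("side","top"):
    p,d=grab_frame(n); cv2.imwrite(f"pics/h_{n}.png",p)
    crop(p,*((250,140,370,250) if n=="side" else (225,170,365,260)),5,f"pics/a18{n}.png")
    if n=="top": np.save("h_top",d)
E
```

```text
t 42.775 pos [0.4687 0.0777 0.2575] rot [-3.1391e+00  2.1000e-03 -1.5616e+00] F [0.1 0.9 0.5] M [ 0.14 -0.12 -0.01] w 0.044
turn [-0.0021  0.0025  0.0016] shift [-0.0085 -0.0047 -0.0735]
```

View pics/a18side.png

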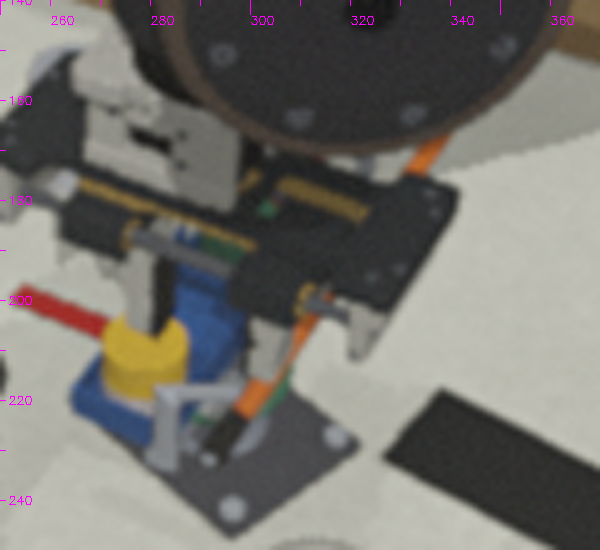

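View pics/a18top.png

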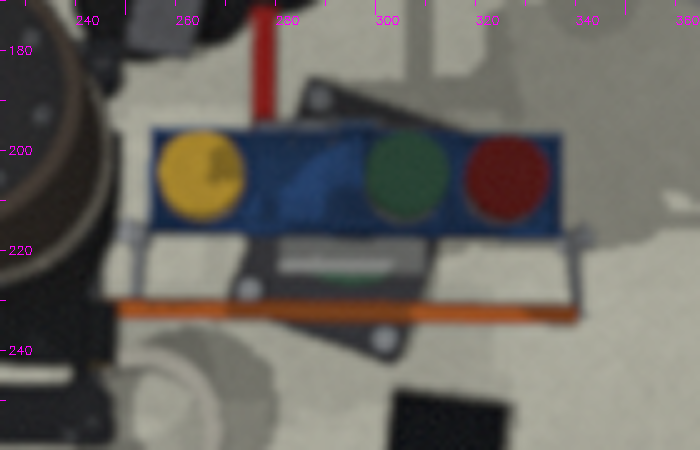

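```bash
python3 - <<'E'
from h import *
p=cv2.imread("pics/f_top.png"); crop(p,220,205,320,245,8,"pics/sl.png")
print(atz("top",238.8,230.9,.184))
E
```

```text
[0.46251702 0.07189871 0.184     ]
```

View pics/sl.png

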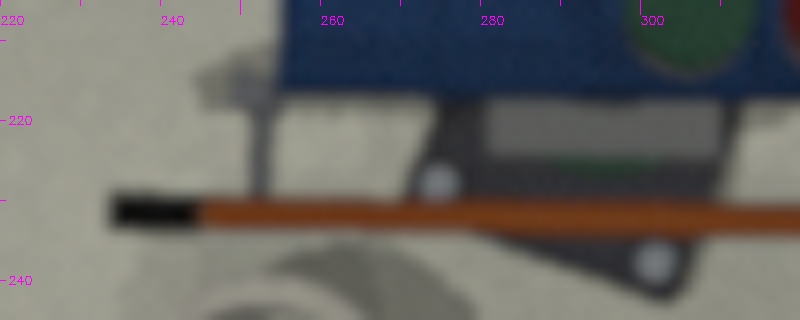

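>>> {"name": "play_rows", "arguments": {
  "targets": [
    [0, 0.0025, 0, -0.0075, -0.0045, -0.01, 0.5],
    [0, 0, 0, 0, 0, -0.015, 0.5],
    [0, 0, 0, 0, 0, -0.015, 0.5],
    [0, 0, 0, 0, 0, 0, 0.5],
    [0, 0, 0, 0, 0, 0, 0.5]
  ]
}}

```text
t: 43.5
eef_pos: [0.463, 0.0716, 0.2125]
ee_rot: [3.138, -0.0, -1.565]
force: [0.7, -0.8, 0.2]
width: 0.0441
```

```bash
python3 to.py .4612 .073 .184 -1.56
```

```text
t 43.5 pos [0.463  0.0716 0.2125] rot [ 3.1381e+00 -4.0000e-04 -1.5650e+00] F [ 0.7 -0.8  0.2] M [ 0.11 -0.11 -0.02] w 0.0441
turn [ 0.0004 -0.0035  0.005 ] shift [-0.0018  0.0014 -0.0285]
```

>>> {"name": "play_rows", "arguments": {
  "targets": [
    [0, -0.0035, 0.005, -0.0015, 0.0014, -0.012, 0.5],
    [0, 0, 0, 0, 0, -0.01, 0.5],
    [0, 0, 0, 0, 0, -0.006, 0.5],
    [0, 0, 0, 0, 0, 0, 0.5],
    [0, 0, 0, 0, 0, 0, 0.5]
  ]
}}

```text
t: 44.12
eef_pos: [0.4617, 0.0733, 0.1829]
ee_rot: [-3.141, -0.0, -1.56]
force: [-0.7, -0.0, -0.7]
width: 0.0438
```

```bash
python3 to.py .4612 .073 .184 -1.56; python3 - <<'E'
from h import *
p,d=grab_frame("side"); crop(p,250,140,370,250,5,"pics/a19.png")
E
```

```text
t 44.125 pos [0.4617 0.0733 0.1829] rot [-3.1407e+00 -2.0000e-04 -1.5596e+00] F [-0.7 -0.  -0.7] M [ 0.11 -0.06  0.03] w 0.0438
turn [ 0.0002  0.0008 -0.0004] shift [-0.0005 -0.0003  0.0011]
```

View pics/a19.png

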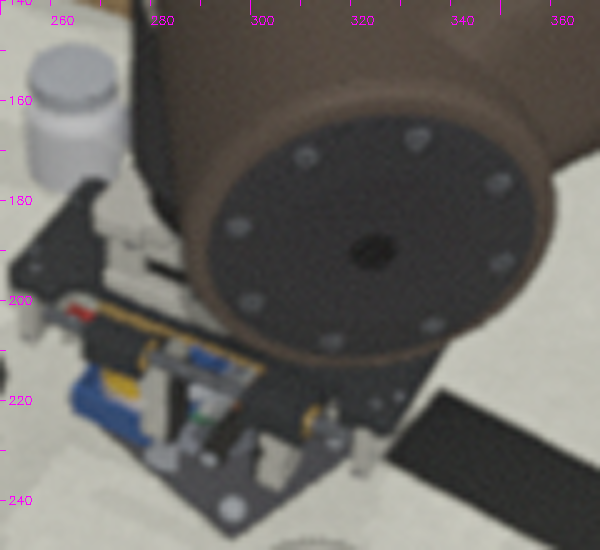

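Sleeve sits between the fingers. Pinch lightly.

>>> {"name": "play_rows", "arguments": {
  "targets": [
    [0, 0, 0, 0, 0, 0, 0.3],
    [0, 0, 0, 0, 0, 0, 0.05],
    [0, 0, 0, 0, 0, 0, 0.05],
    [0, 0, 0, 0, 0, 0, 0.05]
  ],
  "grip_force": 15
}}

```text
t: 44.68
eef_pos: [0.4619, 0.0735, 0.1834]
ee_rot: [-3.14, 0.001, -1.56]
force: [-2.4, 0.0, -0.7]
width: 0.0134
```

```bash
python3 to.py .4612 .073 .184 -1.56; python3 - <<'E'
import numpy as np
for a in np.linspace(2.62,0,14): print(round(a,2),(.5035+.05*np.cos(a)).round(4),(.159+.05*np.sin(a)).round(4))
E
```

```text
t 44.675 pos [0.4619 0.0735 0.1834] rot [-3.1399e+00  7.0000e-04 -1.5600e+00] F [-2.4  0.  -0.7] M [ 0.41  0.39 -0.1 ] w 0.0134
turn [-0.0007  0.0017 -0.    ] shift [-0.0007 -0.0005  0.0006]
2.62 0.4601 0.1839
2.42 0.466 0.1921
2.22 0.4734 0.1989
2.02 0.482 0.2041
1.81 0.4915 0.2075
1.61 0.5014 0.209
1.41 0.5115 0.2084
1.21 0.5212 0.2058
1.01 0.5302 0.2013
0.81 0.5381 0.1951
0.6 0.5446 0.1874
0.4 0.5495 0.1786
0.2 0.5525 0.169
0.0 0.5535 0.159
```

>>> {"name": "play_rows", "arguments": {
  "targets": [
    [0, 0, 0, 0.005, 0.0, 0.008, 0.05],
    [0, 0, 0, 0.007, 0, 0.007, 0.05],
    [0, 0, 0, 0.0085, 0, 0.005, 0.05],
    [0, 0, 0, 0, 0, 0, 0.05]
  ]
}}

```text
t: 45.18
eef_pos: [0.483, 0.0734, 0.2045]
ee_rot: [3.141, 0.001, -1.561]
force: [-1.7, 0.7, -2.2]
width: 0.0132
```

```bash
cat > k.py <<'E'
from h import *
s=get_state();x,z=s["eef_pos"][[0,2]]-[.5035,.159]
print(s["eef_pos"].round(4),s["ee_rot"].round(3),"F",s["force"].round(1),"M",s["moment"].round(2),"w",round(s["width"],4),"ang",np.arctan2(z,x),"r",np.hypot(x,z))
E
python3 k.py
```

```text
[0.483  0.0734 0.2045] [ 3.141e+00  1.000e-03 -1.561e+00] F [-1.7  0.7 -2.2] M [ 0.3   0.41 -0.06] w 0.0132 ang 1.9943529416752521 r 0.04985955834359667
```

Radius is right on 50 mm. Continue.

>>> {"name": "play_rows", "arguments": {
  "targets": [
    [0, 0, 0, 0.0095, 0, 0.0035, 0.05],
    [0, 0, 0, 0.01, 0, 0.0015, 0.05],
    [0, 0, 0, 0.01, 0, -0.0005, 0.05],
    [0, 0, 0, 0, 0, 0, 0.05]
  ]
}}

```text
t: 45.68
eef_pos: [0.5149, 0.0736, 0.2096]
ee_rot: [-3.14, 0.001, -1.561]
force: [-0.3, 0.7, -0.5]
width: 0.0136
```

```bash
python3 k.py
```

```text
[0.5149 0.0736 0.2096] [-3.140e+00  1.000e-03 -1.561e+00] F [-0.3  0.7 -0.5] M [ 0.16 -0.09 -0.13] w 0.0136 ang 1.3494522097984705 r 0.05187391278974799
```

>>> {"name": "play_rows", "arguments": {
  "targets": [
    [0, 0, 0, 0.008, 0, -0.004, 0.05],
    [0, 0, 0, 0.008, 0, -0.005, 0.05],
    [0, 0, 0, 0.007, 0, -0.006, 0.05],
    [0, 0, 0, 0, 0, 0, 0.05]
  ]
}}

```text
t: 46.18
eef_pos: [0.5414, 0.0738, 0.1954]
ee_rot: [-3.135, 0.002, -1.56]
force: [0.5, -0.5, 1.3]
width: 0.0133
```

```bash
python3 k.py; python3 - <<'E'
from h import *
p,d=grab_frame("top"); crop(p,225,150,365,260,5,"pics/a20.png")
E
```

```text
[0.5414 0.0738 0.1954] [-3.135e+00  2.000e-03 -1.560e+00] F [ 0.5 -0.5  1.3] M [-0.38 -0.24 -0.06] w 0.0133 ang 0.7658261530751804 r 0.05257840292872382
```

View pics/a20.png

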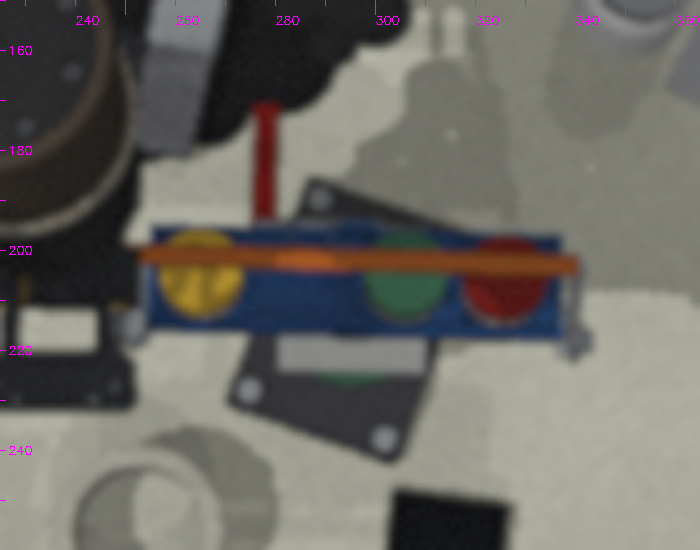

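>>> {"name": "play_rows", "arguments": {
  "targets": [
    [0, 0, 0, 0.005, 0, -0.009, 0.05],
    [0, 0, 0, 0.004, 0, -0.009, 0.05],
    [0, 0, 0, 0.002, 0, -0.009, 0.05],
    [0, 0, 0, 0, 0, -0.005, 0.05],
    [0, 0, 0, 0, 0, 0, 0.05]
  ]
}}

```text
t: 46.85
eef_pos: [0.5529, 0.0738, 0.161]
ee_rot: [-3.135, 0.002, -1.559]
force: [1.2, -0.6, 0.1]
width: 0.0137
```

```bash
python3 k.py
```

```text
[0.5529 0.0738 0.161 ] [-3.135e+00  2.000e-03 -1.559e+00] F [ 1.2 -0.6  0.1] M [ 0.03 -0.59  0.03] w 0.0137 ang 0.04044909465035325 r 0.04947452804372875
```

>>> {"name": "play_rows", "arguments": {
  "targets": [
    [0, 0, 0, 0, 0, -0.002, 0.05],
    [0, 0, 0, 0, 0, -0.002, 0.05],
    [0, 0, 0, 0, 0, -0.002, 0.05],
    [0, 0, 0, 0, 0, 0, 0.05]
  ]
}}

```text
t: 47.35
eef_pos: [0.5543, 0.0756, 0.1578]
ee_rot: [-3.13, 0.004, -1.558]
force: [0.7, -2.4, 2.4]
width: 0.0134
```

```bash
python3 k.py
```

```text
[0.5543 0.0756 0.1578] [-3.13   0.004 -1.558] F [ 0.7 -2.4  2.4] M [-0.99  0.03 -0.03] w 0.0134 ang -0.02354961544202784 r 0.0508335892001437
```

>>> {"name": "play_rows", "arguments": {
  "targets": [
    [0, 0, 0, 0, -0.001, -0.003, 0.05],
    [0, 0, 0, 0, 0, -0.003, 0.05],
    [0, 0, 0, 0, 0, -0.003, 0.05]
  ]
}}

```text
t: 47.72
eef_pos: [0.5573, 0.078, 0.1528]
ee_rot: [-3.12, 0.01, -1.557]
force: [-3.2, 3.0, 9.7]
width: 0.0133
```

```bash
python3 k.py
```

```text
[0.5573 0.078  0.1528] [-3.12   0.01  -1.557] F [-3.2  3.   9.7] M [ 1.14  0.62 -0.14] w 0.0133 ang -0.11485750876117565 r 0.054206242431101344
```

>>> {"name": "play_rows", "arguments": {
  "targets": [
    [0, 0, 0, -0.003, -0.003, 0.003, 0.3],
    [0, 0, 0, 0, 0, 0, 0.5],
    [0, 0, 0, 0, 0, 0, 0.5],
    [0, 0, 0, 0, 0, 0.015, 0.5],
    [0, 0, 0, 0, 0.0, 0.04, 0.5],
    [0, 0, 0, 0, 0.04, 0.05, 0.5],
    [0, 0, 0, 0, 0.05, 0.02, 0.5],
    [0, 0, 0, 0, 0.05, 0, 0.5],
    [0, 0, 0, 0, 0.05, 0, 0.5],
    [0, 0, 0, 0, 0.02, 0, 0.5],
    [0, 0, 0, 0, 0, 0, 0.5]
  ]
}}

```text
t: 49.1
eef_pos: [0.5518, 0.2888, 0.2907]
ee_rot: [-3.12, 0.012, -1.56]
force: [0.4, -0.7, -0.3]
width: 0.0436
```

```bash
python3 k.py; python3 - <<'E'
from h import *
for n in("side","top"):
    p,d=grab_frame(n); cv2.imwrite(f"pics/i_{n}.png",p); np.save("i_"+n,d)
    crop(p,*((230,140,350,240) if n=="side" else (225,160,355,250)),6,f"pics/a21{n}.png")
    C=cloud(n,d)
    if n=="top":
        for u in (250,265,285,310,330): print(u,[C[v,u].round(4).tolist() for v in range(197,206)])
E
```

```text
[0.5518 0.2888 0.2907] [-3.12   0.012 -1.56 ] F [ 0.4 -0.7 -0.3] M [-0.02  0.    0.  ] w 0.0436 ang 1.2189337989589335 r 0.14026860209472847
250 [[0.5575, 0.0459, 0.1692], [0.5554, 0.0461, 0.1655], [0.5538, 0.0464, 0.1597], [0.5805, 0.0566, 0.0061], [0.5782, 0.0567, 0.0021], [0.5745, 0.0565, 0.0052], [0.5716, 0.0564, 0.0046], [0.5701, 0.0569, -0.0042], [0.566, 0.0564, 0.0014]]
265 [[0.558, 0.0053, 0.1701], [0.5562, 0.0054, 0.1651], [0.5538, 0.0054, 0.1635], [0.5517, 0.0055, 0.1601], [0.5505, 0.0057, 0.152], [0.5479, 0.0057, 0.1509], [0.5453, 0.0057, 0.15], [0.5416, 0.0054, 0.1548], [0.5387, 0.0053, 0.1555]]
285 [[0.5594, -0.0488, 0.1684], [0.5572, -0.0489, 0.1654], [0.5544, -0.0489, 0.1655], [0.5525, -0.049, 0.1609], [0.5584, -0.049, 0.1159], [0.556, -0.0491, 0.1133], [0.5527, -0.0491, 0.1156], [0.5506, -0.0492, 0.1117], [0.5485, -0.0492, 0.1074]]
310 [[0.5682, -0.1184, 0.1305], [0.5589, -0.1168, 0.1627], [0.5558, -0.1168, 0.1649], [0.5531, -0.1168, 0.1643], [0.5504, -0.1169, 0.164], [0.5496, -0.1174, 0.1536], [0.5477, -0.1176, 0.1489], [0.5441, -0.1175, 0.1532], [0.542, -0.1176, 0.1499]]
330 [[0.5697, -0.1742, 0.1281], [0.5598, -0.1712, 0.1634], [0.5564, -0.1709, 0.1665], [0.5539, -0.171, 0.1651], [0.5526, -0.1717, 0.1579], [0.5482, -0.1709, 0.1664], [0.5471, -0.1717, 0.1574], [0.5448, -0.1719, 0.155], [0.5427, -0.1722, 0.1514]]
```

View pics/a21side.png

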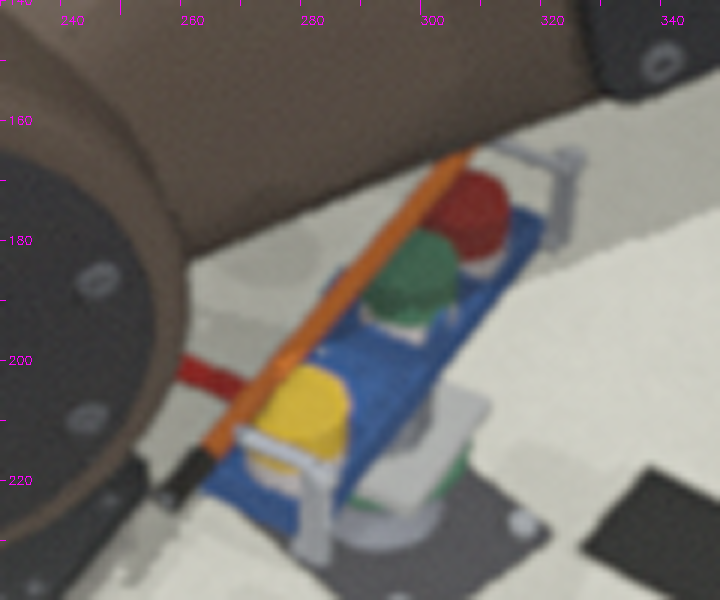

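View pics/a21top.png

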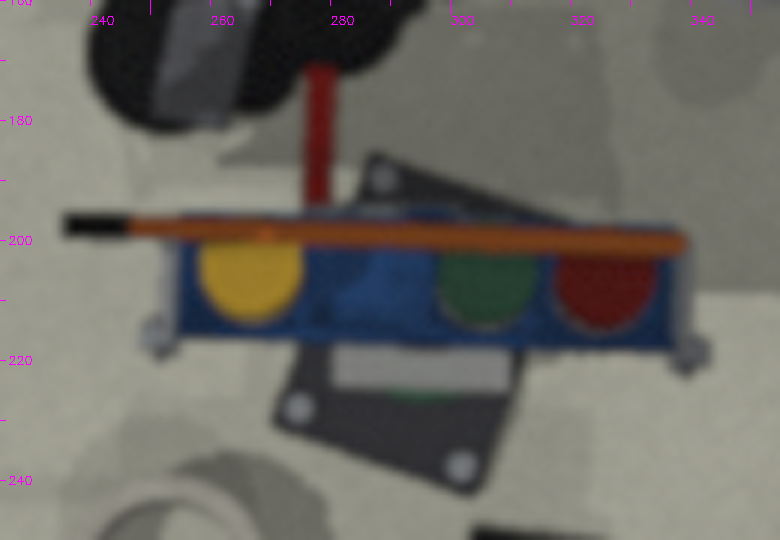

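>>> {"name": "play_rows", "arguments": {
  "targets": [
    [-0.012, 0.022, 0, 0, -0.04, 0, 0],
    [0, 0, 0, 0, -0.055, 0, 0],
    [0, 0, 0, 0, -0.055, 0, 0],
    [0, 0, 0, 0, -0.055, 0, 0],
    [0, 0, 0, 0, -0.055, 0, 0],
    [0, 0, 0, 0, -0.04, 0, 0],
    [0, 0, 0, 0, -0.015, 0, 0],
    [0, 0, 0, 0, 0, 0, 0],
    [0, 0, 0, 0, 0, 0, 0]
  ]
}}

```text
t: 50.32
eef_pos: [0.5473, -0.0466, 0.2931]
ee_rot: [-3.141, -0.0, -1.571]
force: [0.4, 0.3, 1.0]
width: 0.0006
```

```bash
python3 to.py .5555 -.03 .19 -1.56
```

```text
t 50.325 pos [ 0.5473 -0.0466  0.2931] rot [-3.1413e+00 -3.0000e-04 -1.5713e+00] F [0.4 0.3 1. ] M [ 0.12 -0.1  -0.03] w 0.0006
turn [0.0003 0.0003 0.0113] shift [ 0.0082  0.0166 -0.1031]
```

>>> {"name": "play_rows", "arguments": {
  "targets": [
    [0, 0, 0.011, 0.008, 0.01, -0.02, 0],
    [0, 0, 0, 0, 0, -0.035, 0],
    [0, 0, 0, 0, 0, -0.025, 0],
    [0, 0, 0, 0, 0, -0.008, 0],
    [0, 0, 0, 0, 0, 0, 0],
    [0, 0, 0, 0, 0, 0, 0]
  ]
}}

```text
t: 51.08
eef_pos: [0.557, -0.0311, 0.2051]
ee_rot: [-3.138, 0.0, -1.553]
force: [0.1, -0.7, 0.2]
width: 0.0005
```

```bash
python3 to.py .5555 -.03 .178 -1.56
```

```text
t 51.075 pos [ 0.557  -0.0311  0.2051] rot [-3.1377e+00  3.0000e-04 -1.5531e+00] F [ 0.1 -0.7  0.2] M [ 0.04 -0.08  0.  ] w 0.0005
turn [-0.0003  0.0039 -0.0069] shift [-0.0015  0.0011 -0.0271]
```

>>> {"name": "play_rows", "arguments": {
  "targets": [
    [0, 0.0039, 0, -0.0015, 0, -0.01, 0],
    [0, 0, 0, 0, 0, -0.01, 0],
    [0, 0, 0, 0, 0, -0.004, 0],
    [0, 0, 0, 0, 0, -0.002, 0],
    [0, 0, 0, 0, 0, -0.002, 0],
    [0, 0, 0, 0, 0, 0, 0]
  ]
}}

```text
t: 51.82
eef_pos: [0.5561, -0.0311, 0.1767]
ee_rot: [-3.139, 0.001, -1.553]
force: [0.1, 0.4, -0.1]
width: 0.0006
```

```bash
python3 k.py
```

```text
[ 0.5561 -0.0311  0.1767] [-3.139e+00  1.000e-03 -1.553e+00] F [ 0.1  0.4 -0.1] M [ 0.07  0.01 -0.01] w 0.0006 ang 0.3247141993966052 r 0.055456954495422345
```

>>> {"name": "play_rows", "arguments": {
  "targets": [
    [0, 0, 0, 0, 0, -0.001, 0],
    [0, 0, 0, 0, 0, -0.001, 0],
    [0, 0, 0, 0, 0, -0.001, 0],
    [0, 0, 0, 0, 0, 0, 0]
  ]
}}

```text
t: 52.32
eef_pos: [0.5565, -0.0311, 0.1765]
ee_rot: [-3.137, 0.001, -1.552]
force: [0.5, -1.1, -0.4]
width: 0.0005
```

>>> {"name": "play_rows", "arguments": {
  "targets": [
    [0, 0, 0, 0, 0, -0.0015, 0],
    [0, 0, 0, 0, 0, -0.0015, 0],
    [0, 0, 0, 0, 0, -0.0015, 0],
    [0, 0, 0, 0, 0, 0, 0]
  ]
}}

```text
t: 52.82
eef_pos: [0.5578, -0.0308, 0.1765]
ee_rot: [-3.132, 0.001, -1.551]
force: [0.1, 0.9, -0.5]
width: 0.0005
```

>>> {"name": "play_rows", "arguments": {
  "targets": [
    [0, 0.008, 0, -0.002, 0, -0.003, 0],
    [0, 0, 0, 0, 0, -0.003, 0]
  ]
}}

```text
t: 53.08
eef_pos: [0.5596, -0.0305, 0.1756]
ee_rot: [-3.131, 0.0, -1.549]
force: [-8.1, 5.6, 27.5]
width: 0.0006
```

```bash
python3 k.py; python3 - <<'E'
from h import *
p,d=grab_frame("side"); crop(p,230,140,350,240,6,"pics/a22.png")
E
```

```text
[ 0.5596 -0.0305  0.1756] [-3.131  0.    -1.549] F [-8.1  5.6 27.5] M [2.15 3.01 0.03] w 0.0006 ang 0.28837905021406146 r 0.05852879784786604
```

View pics/a22.png

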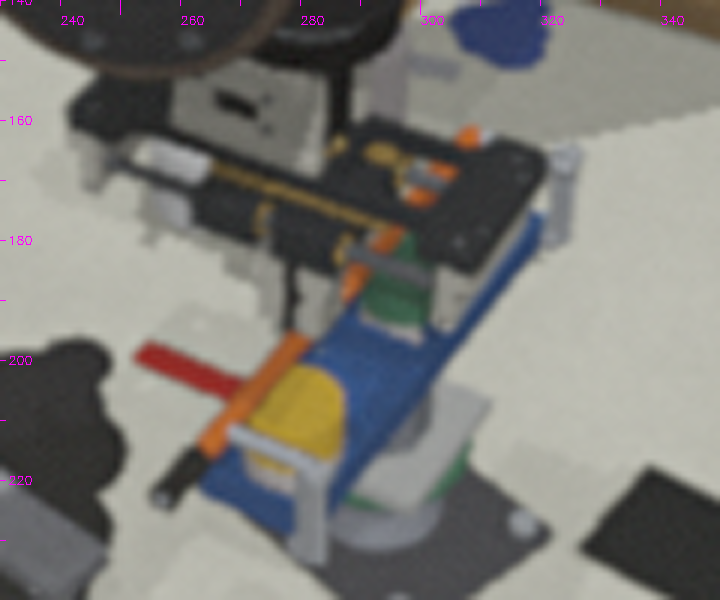

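>>> {"name": "play_rows", "arguments": {
  "targets": [
    [0, 0, 0, -0.001, 0, 0.006, 0],
    [0, 0, 0, 0, 0, 0.02, 0],
    [0, 0, 0, 0, 0, 0.05, 0],
    [0, 0, 0, 0, 0.05, 0.03, 0],
    [0, 0, 0, 0, 0.055, 0, 0],
    [0, 0, 0, 0, 0.055, 0, 0],
    [0, 0, 0, -0.02, 0.055, 0, 0],
    [0, 0, 0, -0.02, 0.055, 0, 0],
    [0, 0, 0, -0.02, 0.055, 0, 0],
    [0, 0, 0, -0.01, 0.04, 0, 0],
    [0, 0, 0, 0, 0, 0, 0]
  ]
}}

```text
t: 54.5
eef_pos: [0.4847, 0.3454, 0.2809]
ee_rot: [-3.134, -0.0, -1.552]
force: [-0.8, -0.3, -0.2]
width: 0.0007
```

```bash
python3 k.py; python3 - <<'E'
from h import *
for n in("side","top"):
    p,d=grab_frame(n); cv2.imwrite(f"pics/j_{n}.png",p)
    crop(p,*((230,140,350,240) if n=="side" else (225,160,355,250)),6,f"pics/a23{n}.png")
    C=cloud(n,d)
    if n=="top":
        for r in ((240,246),(250,262),(275,300),(302,312),(320,335)):
            Z=C[194:204,r[0]:r[1]]; m=(Z[...,2]>.158)&(Z[...,2]<.18); print(r,np.median(Z[m],axis=0).round(4),np.percentile(Z[m][:,2],75).round(4),m.sum())
        Z=C[172:192,276:281]; print("latch",np.median(Z,axis=1)[:,[0,2]].round(4).tolist())
E
```

```text
[0.4847 0.3454 0.2809] [-3.134 -0.    -1.552] F [-0.8 -0.3 -0.2] M [-0.03 -0.   -0.02] w 0.0007 ang 1.7237313640369827 r 0.12329498583629962
(240, 246) [0.5576 0.0654 0.1655] 0.1669 29
(250, 262) [0.556  0.035  0.1648] 0.1666 58
(275, 300) [ 0.5555 -0.0557  0.1637] 0.1661 104
(302, 312) [ 0.5548 -0.1061  0.1637] 0.1656 42
(320, 335) [ 0.5535 -0.163   0.1638] 0.1666 68
latch [[0.6424, 0.1129], [0.6395, 0.1132], [0.6367, 0.1124], [0.6341, 0.1109], [0.6302, 0.1148], [0.6279, 0.1131], [0.6247, 0.1143], [0.6224, 0.1117], [0.6191, 0.1133], [0.6164, 0.1128], [0.6135, 0.1124], [0.6104, 0.1132], [0.6085, 0.1082], [0.6051, 0.1112], [0.6029, 0.107], [0.5983, 0.1156], [0.5961, 0.1126], [0.5938, 0.1092], [0.5908, 0.1104], [0.587, 0.1143]]
```

View pics/a23side.png

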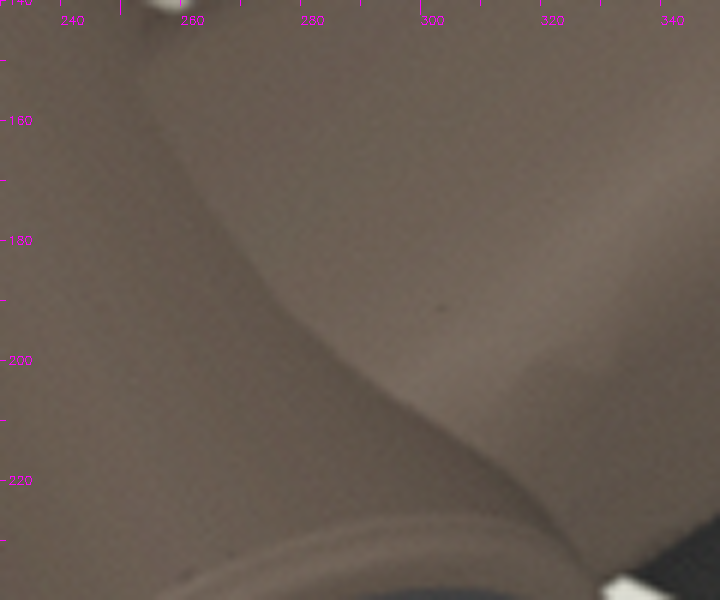

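View pics/a23top.png

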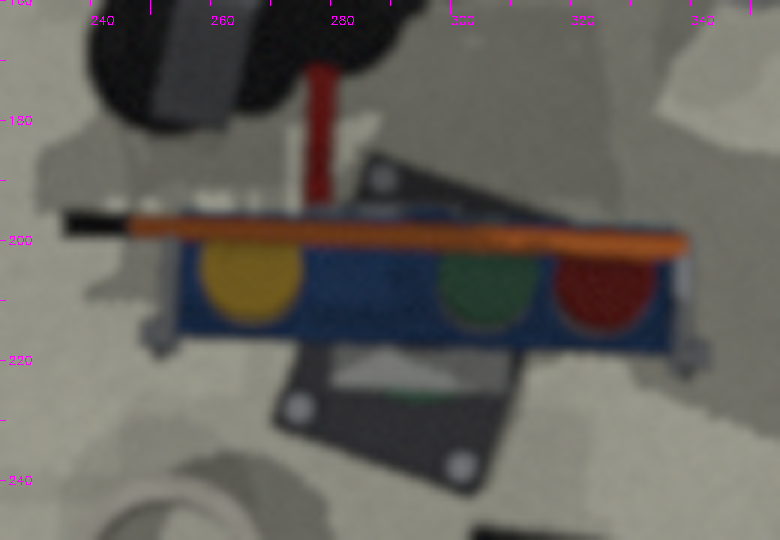

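View pics/j_top.png

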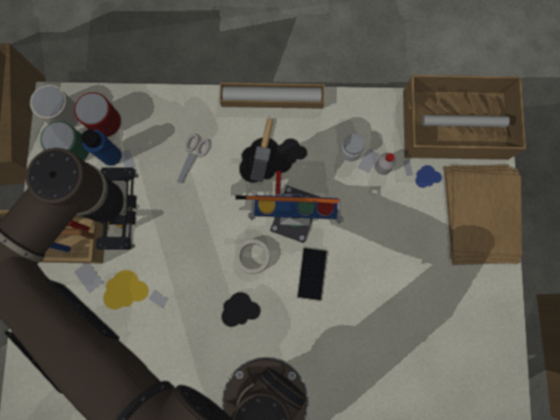

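```bash
python3 -c "
from station import *
print(job_done())"
```

```text
the job is handed in; nothing more can be done
None
```

The carrier is on the stand's ball and locked, the three pots that were present are in it, and the keeper bar is down on their lids. I handed the job in at about 54.6 s.

- **Carrier:** I lowered it gently until it touched down flat, with its underside at 60 mm.
- **Latch:** I pressed the red lever with about 14 N until it stopped. It now measures level, with its top at about 112 mm.
- **Pots:** Red is in cell 0, green in cell 1 and the larger yellow in cell 3, all upright on the cell floors. No violet pot was visible in any picture. I left the small yellow look-alike alone.
- **Keeper:** I carried it over by the sleeve, then pressed it down with about 27 N. Its top measures about 164–165 mm, against 165 mm expected for fully down.

**Final checks:**
- The last top view shows the other things where they were and the gripper clear of everything. In that view the arm hid the small yellow pot.
- The last side view was blocked by the arm, so the final check rests on the top camera's picture and depth.
- The cameras disagreed by up to about 7 mm on positions. I relied mainly on the top camera, which matched the arm to about 1 mm.
- The carrier turned very slightly on the ball while I swung the keeper, but it stayed seated.

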